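# Hold the self-closing curing tray open at its mark

### The arm

A 7-joint arm with a two-finger parallel gripper is mounted at the origin on a cart in front of the work surface, level with it; the furniture and walls round the work are solid. World frame = base frame: x ahead of the robot, y to its left, z up, the work surface at z = 0. Lengths are in m, angles in degrees, forces in N, time in s.
With the tool pointing down it reaches from about 0.35 to 0.9 m from the base axis. Payload 19.9 kg.
Tool frame: the origin (TCP) lies between the finger pads; the fingertips stand 17 mm ahead of it and the grasp point (between the pads) lies 2 mm behind it; y points along the fingers, z is the direction in which the jaws open and shut, and the axes are right-handed (so a half turn about y gives the same grasp; the last joint's range is limited). The gripper opens to 94 mm and grips with 3 to 60 N. Pads are 16 mm wide; open, the fingers measure 119 mm over their backs; the gripper's body (75 mm by 177 mm) begins 78 mm behind the grasp point.
Start: joints at [64.143, 23.915, -0.59, 92.452, 0.269, 63.638, -3.037], TCP at [0.249, -0.573, 0.222] pointing down, gripper open.
Joint ranges: [-161.28, 161.28], [-22.2, 115.67], [-73.04, 71.86], [3.21, 147.25], [-68.34, 248.33], [10.77, 114.83], [-161.83, 161.83]. Speed limits (degrees/s): [108.29, 108.29, 136.94, 136.94, 172.46, 172.46, 172.46].

### API

Orientations are given as [roll, pitch, yaw] about the fixed x, y, z axes, in that order (R = Rz(yaw) Ry(pitch) Rx(roll)).
In Python, from station import manip gives the robot as it stands. The module is installed in compiled form; this text tells all that it offers.
- The arm moves only by the tool play_rows, never from a script. Its argument "rows" is a list of rows, each a list of 3 entries, a list of its own where there are three numbers: the turn, a rotation vector about the tool's x, y, z in rad, then the shift along the tool's x, y, z in units of 30 mm (1.0 is 30 mm), then the gripper's target within -1 to 1 (shut at 1, half-way at 0, fully open at -1). A call has exactly 5 rows; each row shifts and turns the commanded pose from where the row before left it, along the tool's axes as they then stand; what a row does not reach is not made up. A row lasts 1/8 s, in which the tool goes at most 62.5 mm and 10.7 degrees, less where a joint would pass 70% of its speed; a pose out of reach is approached as far as the arm can. A call is refused whole if a number of a shift passes 1 or a number of a turn 0.188, either way. A call with a gripper value outside its range is refused whole. The fingers move at their own pace and stop on an object; "newtons" is the grip in N (left out, the last holds). Time passes only in rows, so rows that do not move let the fingers close, or fill a call up. It gives the time, the measured TCP pose, the force and the opening at its end, in the units of the state.
- manip.state(): the state, without advancing time (a new reading comes with each control period).
- manip.grab_frame(name): name is "side" or "top"; returns the picture (384x512x3 uint8, red, green, blue); there is no depth.
- manip.camera_params(name): a dict with "camera_matrix" (3x3 intrinsics, pixels), "k1" (the pictures are not rectified: a ray, as slopes to the right and down, at radius r is drawn at 1 + k1 r^2 times it, then the intrinsics apply), "rvec" (rotation vector, rad) and "tvec" (3), from world to camera coordinates, as OpenCV has them. Camera axes: x right, y down, z forward; pixel columns grow to the right and rows downward; lengths in m; the calibration is good to about 2 mm. A picture is of the moment at which its call begins. camera_params takes no time and is no camera call.
- manip.finish_job(): hands the job in, once; it reports no verdict.
The state is a dict: "clock": time; "joint_positions": joint angles; "joint_velocities": joint speeds; "tau": joint torques, N m; "position": TCP position; "orientation": TCP orientation; "contact_force": force on the tool from outside, world axes, zero at the start; "wrist_torque": the same for the moment, N m; "gripper_width": finger opening in m.
Only numpy, scipy, OpenCV 4.12 (cv2) and the standard library are available. Lean on these libraries where they do the work, as an engineer would, in place of code of your own. Each camera call takes 0.05 s, during which the arm holds its last target.

### The job

I want to lift the cast out of the curing box, whose tray is pulled shut by a spring, but a bottle has toppled over in front of it. Stand the clear, white-capped bottle upright on the round cork pad, its whole base on the pad, and let go of it; then pull the tray out by its handle until its pointer is at the red mark and keep it there: the program finishes while the hand still holds the handle against the spring. Leave the yellow cast, the brush and the brown cup where they are.

Things in the scene. Friction and masses are not known exactly. Their poses are not given: they have to be found in the camera images.
- bottle: clear solvent bottle with a white cap, loose, about 0.09 kg: round body 39 mm across from the base up to 80 mm, then the cap 31 mm across up to 96 mm. Starts lying on its side on the bench in front of the curing box, cap to the right (-y), turned up to 0.45 rad towards the robot. Origin: centre of its base; its z axis runs from the base to the cap (vertical, up, when it stands).
- pad: round cork pad 76 mm across and 4 mm thick, fixed flat on the bench, to the left or right of the middle. Origin: centre of its underside, z up.
- curing_box: white box with a grey lid, fixed on the bench, 120 mm deep (x), 160 mm wide (y), 85 mm high. Origin: centre of its underside; its -x axis points out of its front towards the robot, z up; it may be turned up to 0.2 rad. A flat scale rail (16 mm wide, 14 mm high) lies on the bench along its right side (y = -88 mm) and runs out to 70 mm in front of the box's front.
- tray (a joint): pull-out tray of the curing box, metres pulled out along the box's -x axis: 0 shut, 0.085 its limit. A spring pulls it shut: about 3 N when shut, 6.5 N at 60 mm. A loose white plaster cast lies on it and rides along.
- tray_handle (a point): centre of the tray's handle: a black level bar along the box's y axis, 80 mm long, 10 mm thick (x) and 14 mm high, 60 mm above the bench, held by two steel stems (8 mm thick, 30 mm either side of the middle); 43 mm of free space between the bar and the tray's upright grey front panel, the panel's upper edge being 73 mm above the bench. The bar can be pinched from above with one finger behind it.
- tray_pointer (a point): tip of the small black pointer (3 mm thick) that sticks out to the right from the tray's front panel, over the scale rail; it moves with the tray.
- mark: red mark across the scale rail, 4 mm wide, with a 30 mm high red tab on the outer side; fixed, 35 to 60 mm in front of the pointer's shut position. Origin: on the centre line of the rail at bench height; axes as those of the curing box. The pointer is at the mark when both have the same place along the box's x axis.
- cast: yellow plaster cast of an upper jaw, 58 x 63 x 34 mm, loose bystander on the other side of the middle from the pad; origin: centre of its underside.
- brush: purple nail brush, 30 x 85 x 55 mm, loose bystander at the near right; origin: centre of its underside.
- cup: brown mixing cup, 53 mm across, 44 mm high, loose bystander at the near left; origin: centre of its underside.
There are look-alikes about, which are no part of the job. There is more than one size of the pad; the one meant has the size given above.

How it is judged:
By the outcome, as a careful person would: the job done as asked, in the order asked, and still so for the second after the job is handed in, while the arm keeps its last pose, push and grip.
It also fails if it takes over 61 s, if anything falls off the work surface, if the arm or the gripper's body presses on something with over 40 N, if the wrist force passes 120 N, or if a joint passes its speed limit or range.

## Working session

There is one attempt and no reset: what is moved stays moved. The work goes in short steps, Python scripts to look and compute and a tool call to move; the robot and the scene stay as the last step left them, time stands still between calls to the robot, and variables do not carry over. Pictures are saved under pics/ and viewed, and the job is handed in when it is done.

Besides the shell and the picture viewer there is one more tool, called as name(argument=value, ...) on one line, values as JSON. play_rows: Moves the arm, as the interface text tells. Its arguments: {"type":"object","properties":{"rows":{"type":"array","items":{"type":"array"}},"newtons":{"type":"number"}},"required":["rows"]}

```bash
mkdir -p pics; python3 - <<'E'
from station import manip
import cv2, numpy as np
print(manip.state())
for n in ("side","top"):
    f=manip.grab_frame(n); cv2.imwrite(f"pics/{n}0.png",f[:,:,::-1]); p=manip.camera_params(n); print(n,p)
    R=cv2.Rodrigues(np.array(p["rvec"]))[0]; print(-R.T@np.array(p["tvec"]).ravel(), R)
E
```

```text
{'clock': 0.0, 'joint_positions': array([64.14232661, 23.94669171, -0.59047636, 92.48435016,  0.26835933,
       63.63764683, -3.03589913]), 'joint_velocities': array([ 0.00743164, -0.11990876,  0.01361899,  0.03175567, -0.0259527 ,
        0.02430426, -0.02441706]), 'tau': array([ 9.88269057e-04, -8.51264620e+01,  6.39045238e-01, -4.25999486e+01,
       -4.88107663e-02,  1.87169417e-02,  1.84004848e-04]), 'position': array([ 0.24887561, -0.57293576,  0.22184854]), 'orientation': array([-9.00671821e+01, -4.21177420e-03, -1.56519123e+02]), 'contact_force': array([-0.50156671, -0.0475276 ,  0.19685333]), 'wrist_torque': array([-0.05630119, -0.03439442, -0.02034468]), 'gripper_width': 0.09377079932809165}
side {'camera_matrix': array([[490.62734563,   0.        , 249.88660646],
       [  0.        , 490.62734563, 197.59250917],
       [  0.        ,   0.        ,   1.        ]]), 'k1': -0.14155483554350165, 'rvec': array([ 1.00570669, -2.17671231,  1.24898603]), 'tvec': array([0.37164859, 0.21150591, 1.22798096])}
[-0.50360159  0.8918267   0.80113997] [[-0.64192036 -0.76664369 -0.01398932]
 [-0.37478521  0.32962444 -0.8665355 ]
 [ 0.66893519 -0.55100379 -0.49891936]]
top {'camera_matrix': array([[423.62130129,   0.        , 253.22253425],
       [  0.        , 423.62130129, 192.48628043],
       [  0.        ,   0.        ,   1.        ]]), 'k1': -0.04578677097709494, 'rvec': array([ 2.14218552, -2.15681675,  0.15007477]), 'tvec': array([0.06186681, 0.48763165, 1.08330442])}
[0.3331955  0.05948237 1.14043992] [[-6.79937683e-03 -9.99976878e-01 -1.05485742e-04]
 [-9.90325950e-01  6.74837529e-03 -1.38596439e-01]
 [ 1.38593947e-01 -8.37904150e-04 -9.90348936e-01]]
```

View pics/side0.png

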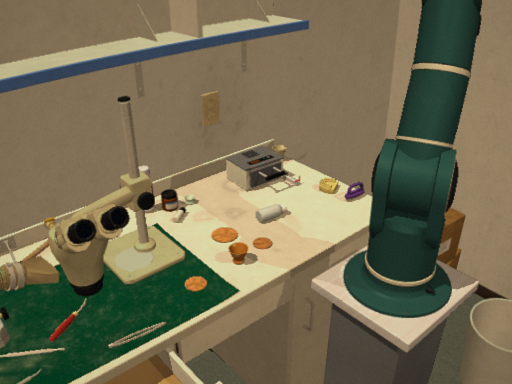

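View pics/top0.png

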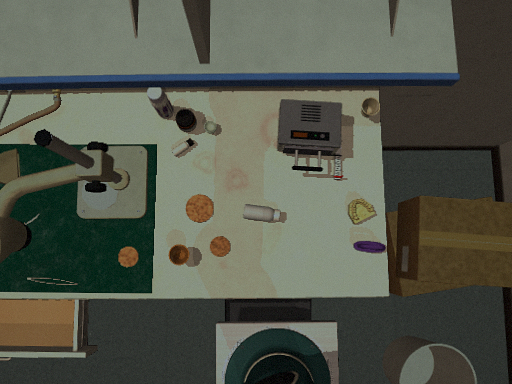

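```bash
cat > h.py <<'E'
import cv2, numpy as np
from station import manip
C={}
for n in ("side","top"):
    p=manip.camera_params(n); C[n]=(np.array(p["camera_matrix"]),p["k1"],cv2.Rodrigues(np.array(p["rvec"]))[0],np.array(p["tvec"]).ravel(),np.array(p["rvec"]))
def proj(n,P):
    K,k,R,t,rv=C[n]
    return cv2.projectPoints(np.atleast_2d(np.array(P,float)),rv,t,K,np.array([k,0,0,0,0.]))[0].reshape(-1,2)
def ray(n,u,v):
    K,k,R,t,rv=C[n]
    q=cv2.undistortPoints(np.array([[[u,v]]],float),K,np.array([k,0,0,0,0.]))[0,0]
    d=R.T@np.array([q[0],q[1],1]); return -R.T@t, d/np.linalg.norm(d)
def onz(n,u,v,z):
    o,d=ray(n,u,v); return o+d*(z-o[2])/d[2]
def crop(img,x0,y0,x1,y1,s,name):
    c=img[y0:y1,x0:x1]; cv2.imwrite(name,cv2.resize(c,None,fx=s,fy=s,interpolation=cv2.INTER_CUBIC))
E
python3 - <<'E'
from h import *
t=cv2.imread("pics/top0.png"); s=cv2.imread("pics/side0.png")
g=lambda im:np.clip((im/255.)**0.7*255,0,255).astype('uint8')
crop(g(t),165,85,385,265,3.6,"pics/t0c.png")
crop(g(s),150,130,370,300,3.6,"pics/s0c.png")
E
```

```text
(no output)
```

View pics/t0c.png

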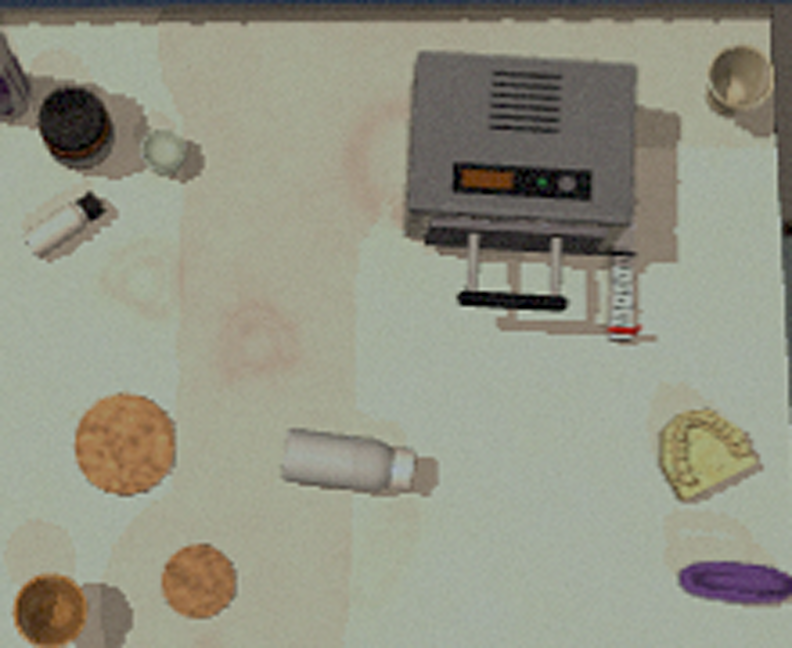

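View pics/s0c.png

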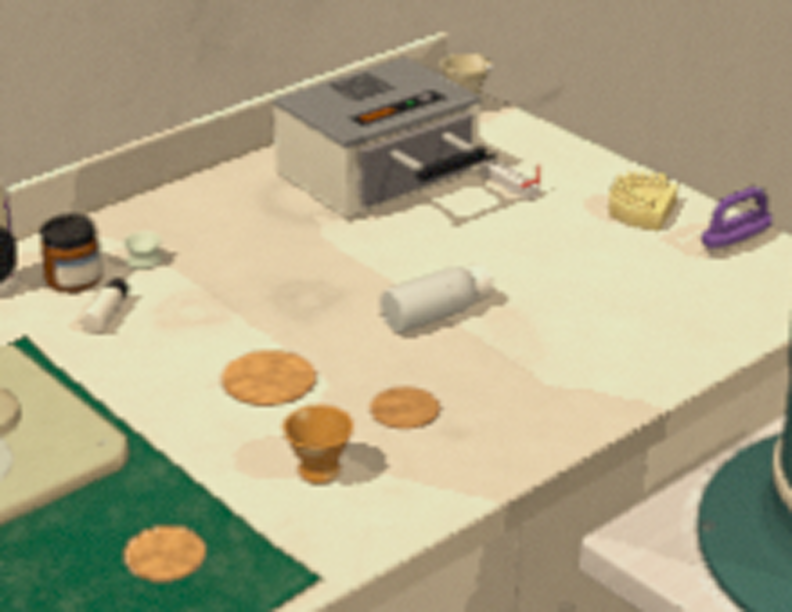

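```bash
cat > m0.py <<'E'
from h import *
T=lambda x,y,z:onz("top",165+(x+.5)/3.6-.5,85+(y+.5)/3.6-.5,z)
S=lambda x,y,z:onz("side",150+(x+.5)/3.6-.5,130+(y+.5)/3.6-.5,z)
# pad by colour
for n in("top","side"):
    im=cv2.imread(f"pics/{n}0.png"); hsv=cv2.cvtColor(im,cv2.COLOR_BGR2HSV)
    m=((hsv[:,:,0]>5)&(hsv[:,:,0]<18)&(hsv[:,:,1]>110)&(hsv[:,:,2]>90)).astype('uint8')
    k,l,st,ce=cv2.connectedComponentsWithStats(m)
    for i in range(1,k):
        if st[i,4]>100:
            c=cv2.findContours((l==i).astype('uint8'),cv2.RETR_EXTERNAL,cv2.CHAIN_APPROX_NONE)[0][0].reshape(-1,2)
            P=np.array([onz(n,*q,.004)[:2] for q in c]); (x,y),r=cv2.minEnclosingCircle((P*1000).astype(np.float32))
            print(n,st[i],np.round(onz(n,*ce[i],.004),4),round(x,1),round(y,1),"d",2*r)
print("bottle base mid",T(284,456,.0195),"cap end",T(413,469,.0195))
print("S bottle base",S(395,312,.0195),"cap",S(492,279,.0195))
print("handle ends",T(459,297,.067),T(567,303,.067)); print("S handle",S(420,171,.067),S(493,150,.067))
print("box top back corners",T(417,52,.085),T(637,65,.085),"front",T(405,212,.085),T(630,223,.085))
print("mark",T(625,331,.014),"pointer",T(632,254,.03), "cast",T(705,455,.02),"brush",T(735,582,.03),"cup",T(50,610,.02))
print(proj("top",[[.3,0,0],[.3,.1,0]]))
E
python3 m0.py
```

```text
top [186 195  28  27 587] [0.4512 0.2047 0.004 ] 451.9 204.4 d 75.24870300292969
top [210 236  20  21 319] [0.3486 0.1492 0.004 ] 348.8 149.7 d 53.856651306152344
top [118 247  20  20 309] [0.3224 0.3939 0.004 ] 321.9 394.3 d 53.43518829345703
top [   0  299   75   47 3236] [0.1497 0.6338 0.004 ] 151.1 635.0 d 231.16957092285156
side [440 207  26  37 336] [ 0.0503 -0.3548  0.004 ] 53.9 -328.9 d 219.4603729248047
side [211 227  27  16 327] [0.4504 0.2042 0.004 ] 450.7 203.5 d 78.68492889404297
side [252 237  21  12 192] [0.3479 0.1493 0.004 ] 348.2 148.8 d 58.36936569213867
side [ 20 242  29  23 134] [0.7249 0.6681 0.004 ] 730.7 669.0 d 110.88751983642578
side [228 242  21  22 285] [0.3613 0.2248 0.004 ] 356.0 226.6 d 97.91687774658203
side [185 276  22  15 255] [0.3244 0.392  0.004 ] 324.7 391.2 d 57.319114685058594
side [ 102  355   80   29 1021] [0.1525 0.6401 0.004 ] 136.7 654.9 d 160.9728240966797
bottle base mid [0.43977662 0.08462263 0.0195    ] cap end [ 0.429506   -0.01040158  0.0195    ]
S bottle base [0.4395636  0.07936443 0.0195    ] cap [ 0.42491039 -0.01792021  0.0195    ]
handle ends [ 0.54880775 -0.04234198  0.067     ] [ 0.54395061 -0.11980565  0.067     ]
S handle [ 0.547217   -0.04384621  0.067     ] [ 0.53405669 -0.1217539   0.067     ]
box top back corners [ 0.72584535 -0.01399094  0.085     ] [ 0.71538137 -0.1730622   0.085     ] front [ 0.60698759 -0.0034729   0.085     ] [ 0.59808235 -0.16350878  0.085     ]
mark [ 0.53269252 -0.17170195  0.014     ] pointer [ 0.58814506 -0.17574998  0.03      ] cast [ 0.43820444 -0.22666169  0.02      ] brush [ 0.34463616 -0.24230334  0.03      ] cup [0.32815015 0.25561226 0.02      ]
[[275.72036373 264.13617664]
 [238.11436675 264.39974013]]
```

```bash
cat > plan.py <<'E'
from h import *
from scipy.spatial.transform import Rotation as Ro, Slerp
def tool(yaw,tilt=0):
    """tool down at yaw (deg), then turned about own z by tilt deg"""
    return Ro.from_euler('xyz',[-90,0,yaw],degrees=True)*Ro.from_euler('z',tilt,degrees=True)
def cur():
    s=manip.state(); return np.array(s["position"]),Ro.from_euler('xyz',s["orientation"],degrees=True)
def rows(p0,R0,p1,R1,n,g,rp=2,tp=3):
    """straight rows; prints rounded rows, returns the simulated end"""
    rv=(R0.inv()*R1).as_rotvec(); p,R=p0.copy(),R0; out=[]
    for i in range(1,n+1):
        pt=p0+(p1-p0)*i/n; Rt=R0*Ro.from_rotvec(rv*i/n)
        sh=np.round(R.inv().apply(pt-p)/.03,rp); tu=np.round((R.inv()*Rt).as_rotvec(),tp)
        assert abs(sh).max()<=1 and abs(tu).max()<=.188,(sh,tu)
        p=p+R.apply(sh*.03); R=R*Ro.from_rotvec(tu); out.append([tu.tolist(),sh.tolist(),g])
    for i in range(0,n,5): print(str(out[i:i+5]).replace(" ",""))
    return p,R
E
python3 - <<'E'
from plan import *
p,R=cur()
q=tool(-97.4)
print(q.as_matrix())
for sgn in (35,-35): print(sgn,(tool(-97.4,sgn)).apply([0,1,0]))
p1,R1=rows(p,R,np.array([.40,-.10,.24]),tool(-97.4),20,-1)
# shelf
def tri(a,b):
    o1,d1=ray("top",*a);o2,d2=ray("side",*b)
    A=np.stack([d1,-d2],1); s=np.linalg.lstsq(A,o2-o1,rcond=None)[0]; print("tri",o1+d1*s[0],o2+d2*s[1])
tri((458,78),(309,26))
E
```

```text
[[-1.28795597e-01  5.55111512e-17  9.91671162e-01]
 [-9.91671162e-01  5.55111512e-17 -1.28795597e-01]
 [-5.55111512e-17 -1.00000000e+00  5.55111512e-17]]
35 [ 0.07387412  0.56879921 -0.81915204]
-35 [-0.07387412 -0.56879921 -0.81915204]
[[[0.0,-0.052,-0.0],[-0.55,-0.03,-0.62],-1],[[0.0,-0.051,-0.0],[-0.57,-0.03,-0.6],-1],[[0.0,-0.052,-0.0],[-0.61,-0.03,-0.56],-1],[[0.0,-0.051,-0.0],[-0.63,-0.03,-0.53],-1],[[0.0,-0.052,-0.0],[-0.66,-0.03,-0.5],-1]]
[[[0.0,-0.052,-0.0],[-0.69,-0.03,-0.46],-1],[[0.0,-0.051,-0.0],[-0.71,-0.03,-0.43],-1],[[0.0,-0.052,-0.0],[-0.73,-0.03,-0.39],-1],[[0.0,-0.051,-0.0],[-0.75,-0.03,-0.35],-1],[[0.0,-0.052,-0.0],[-0.76,-0.03,-0.31],-1]]
[[[0.0,-0.052,-0.0],[-0.78,-0.02,-0.28],-1],[[0.0,-0.051,-0.0],[-0.8,-0.03,-0.23],-1],[[0.001,-0.052,-0.001],[-0.8,-0.03,-0.19],-1],[[-0.0,-0.051,0.0],[-0.82,-0.03,-0.15],-1],[[-0.0,-0.052,0.0],[-0.82,-0.03,-0.1],-1]]
[[[-0.0,-0.051,0.0],[-0.82,-0.04,-0.07],-1],[[-0.0,-0.052,0.0],[-0.83,-0.03,-0.02],-1],[[-0.0,-0.052,0.0],[-0.83,-0.03,0.02],-1],[[-0.0,-0.051,0.0],[-0.82,-0.03,0.06],-1],[[0.0,-0.052,0.0],[-0.82,-0.03,0.11],-1]]
tri [ 0.60278278 -0.26731827  0.50932787] [ 0.59927398 -0.2707118   0.50958627]
```

play_rows(rows=[[[0,-0.052,0],[-0.55,-0.03,-0.62],-1],[[0,-0.051,0],[-0.57,-0.03,-0.6],-1],[[0,-0.052,0],[-0.61,-0.03,-0.56],-1],[[0,-0.051,0],[-0.63,-0.03,-0.53],-1],[[0,-0.052,0],[-0.66,-0.03,-0.5],-1]], newtons=20)

```text
clock: 0.72
position: [0.2868, -0.454, 0.2268]
orientation: [-90.0, 0.0, -141.6]
contact_force: [0.6, 0.7, 0.2]
gripper_width: 0.0939
```

play_rows(rows=[[[0,-0.052,0],[-0.69,-0.03,-0.46],-1],[[0,-0.051,0],[-0.71,-0.03,-0.43],-1],[[0,-0.052,0],[-0.73,-0.03,-0.39],-1],[[0,-0.051,0],[-0.75,-0.03,-0.35],-1],[[0,-0.052,0],[-0.76,-0.03,-0.31],-1]])

```text
clock: 1.35
position: [0.3251, -0.3353, 0.2315]
orientation: [-90.0, -0.0, -126.8]
contact_force: [0.5, 0.2, 0.0]
gripper_width: 0.0941
```

play_rows(rows=[[[0,-0.052,0],[-0.78,-0.02,-0.28],-1],[[0,-0.051,0],[-0.8,-0.03,-0.23],-1],[[0,-0.052,0],[-0.8,-0.03,-0.19],-1],[[0,-0.051,0],[-0.82,-0.03,-0.15],-1],[[0,-0.052,0],[-0.82,-0.03,-0.1],-1]])

```text
clock: 1.98
position: [0.363, -0.2169, 0.2357]
orientation: [-90.0, 0.0, -112.0]
contact_force: [-0.4, 0.9, 0.6]
gripper_width: 0.0943
```

play_rows(rows=[[[0,-0.051,0],[-0.82,-0.04,-0.07],-1],[[0,-0.052,0],[-0.83,-0.03,-0.02],-1],[[0,-0.052,0],[-0.83,-0.03,0.02],-1],[[0,-0.051,0],[-0.82,-0.03,0.06],-1],[[0,-0.052,0],[-0.82,-0.03,0.11],-1]])

```text
clock: 2.6
position: [0.4006, -0.0988, 0.2405]
orientation: [-90.0, 0.0, -97.2]
contact_force: [-0.5, -0.8, 0.6]
gripper_width: 0.0943
```

```bash
python3 - <<'E'
from plan import *
p,R=cur()
R1=tool(-97.4,36); a=R1.apply([0,1,0]); F=np.array([.4335,.0345,.027])+.002*a
print(a,F)
p1,R1=rows(p,R,F-.08*a,R1,10,-1)
E
```

```text
[ 0.07570415  0.58288968 -0.80901699] [0.43365141 0.03566578 0.02538197]
[[[0.0,0.0,0.063],[-0.3,0.5,0.05],-1],[[0.0,0.001,0.063],[-0.27,0.52,0.06],-1],[[0.0,0.0,0.062],[-0.24,0.54,0.05],-1],[[0.0,0.0,0.063],[-0.2,0.55,0.05],-1],[[0.001,0.001,0.063],[-0.17,0.56,0.05],-1]]
[[[-0.0,0.0,0.063],[-0.13,0.57,0.05],-1],[[-0.0,0.0,0.063],[-0.1,0.57,0.06],-1],[[-0.0,0.001,0.063],[-0.06,0.59,0.05],-1],[[0.0,0.0,0.062],[-0.02,0.58,0.05],-1],[[0.0,0.0,0.063],[0.01,0.59,0.05],-1]]
```

play_rows(rows=[[[0,0,0.063],[-0.3,0.5,0.05],-1],[[0,0,0.063],[-0.27,0.52,0.06],-1],[[0,0,0.062],[-0.24,0.54,0.05],-1],[[0,0,0.063],[-0.2,0.55,0.05],-1],[[0,0,0.063],[-0.17,0.56,0.05],-1]])

```text
clock: 3.22
position: [0.4141, -0.0554, 0.1648]
orientation: [-90.0, 18.1, -97.3]
contact_force: [0.3, 0.2, -0.2]
gripper_width: 0.094
```

play_rows(rows=[[[0,0,0.063],[-0.13,0.57,0.05],-1],[[0,0,0.063],[-0.1,0.57,0.06],-1],[[0,0,0.063],[-0.06,0.59,0.05],-1],[[0,0,0.062],[-0.02,0.58,0.05],-1],[[0,0,0.063],[0.01,0.59,0.05],-1]])

```text
clock: 3.85
position: [0.4277, -0.0114, 0.0897]
orientation: [-90.0, 36.1, -97.3]
contact_force: [0.5, 0.0, -0.1]
gripper_width: 0.0941
```

```bash
python3 - <<'E'
from plan import *
s=manip.state(); print(s["joint_positions"],s["position"],s["orientation"])
im=manip.grab_frame("side")[:,:,::-1]; cv2.imwrite("pics/s1.png",im); crop(im,170,100,400,290,3.2,"pics/s1c.png")
t=manip.grab_frame("top")[:,:,::-1]; cv2.imwrite("pics/t1.png",t); crop(t,165,120,385,300,3.2,"pics/t1c.png")
E
```

```text
[ 48.64251225  27.29043026 -31.11437837 123.83423233 -31.18215719
  45.03920258  36.87477417] [ 0.42765313 -0.01139515  0.08965668] [-89.97306084  36.11679929 -97.29243849]
```

View pics/s1c.png

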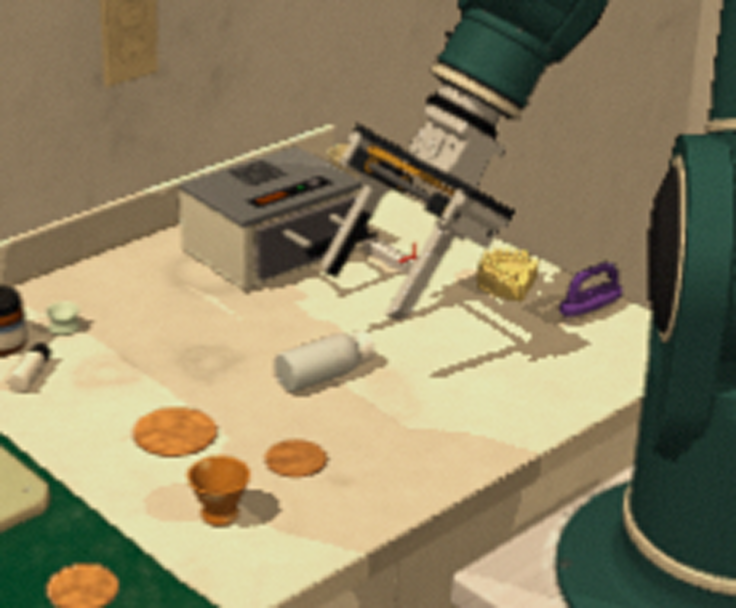

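View pics/t1c.png

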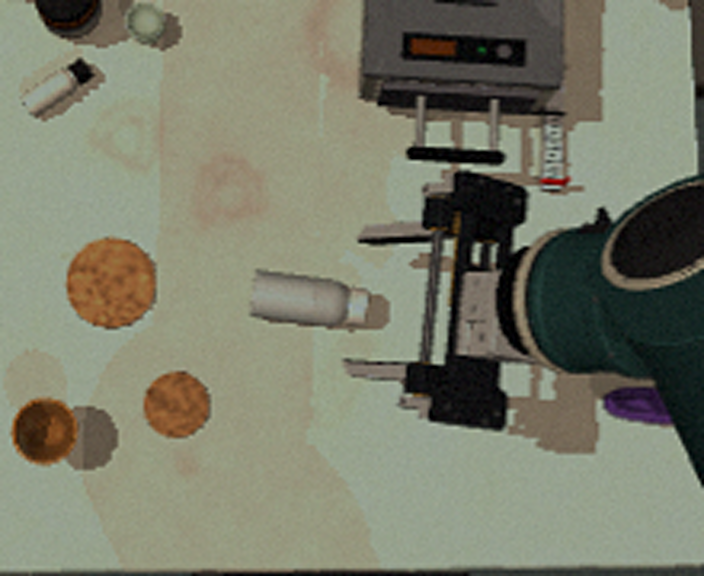

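play_rows(rows=[[[0,0,0],[0,0.53,0],-1],[[0,0,0],[0,0.53,0],-1],[[0,0,0],[0,0.53,0],-1],[[0,0,0],[0,0.53,0],-1],[[0,0,0],[0,0.53,0],-1]])

```text
clock: 4.58
position: [0.4338, 0.0344, 0.026]
orientation: [-89.9, 35.9, -97.3]
contact_force: [-0.6, -1.1, 0.4]
gripper_width: 0.094
```

play_rows(rows=[[[0,0,0],[0,0,0],1],[[0,0,0],[0,0,0],1],[[0,0,0],[0,0,0],1],[[0,0,0],[0,0,0],1],[[0,0,0],[0,0,0],1]], newtons=20)

```text
clock: 5.2
position: [0.4333, 0.0337, 0.0257]
orientation: [-90.0, 36.0, -97.4]
contact_force: [-0.7, 0.3, 0.2]
gripper_width: 0.0477
```

play_rows(rows=[[[0,0,0],[0,0,0],1],[[0,0,0],[0,0,0],1],[[0,0,0],[0,0,0],1],[[0,0,0],[0,0,0],1],[[0,0,0],[0,0,0],1]])

```text
clock: 5.82
position: [0.4333, 0.0339, 0.0256]
orientation: [-90.0, 36.0, -97.4]
contact_force: [-0.7, -1.6, 1.8]
gripper_width: 0.0378
```

```bash
python3 - <<'E'
from plan import *
p,R=cur(); print(p)
p1,R1=rows(p,R,np.array([.434,.06,.12]),R*Ro.from_euler('z',-20,degrees=True),5,1)
p1,R1=rows(p1,R1,np.array([.44,.16,.14]),R*Ro.from_euler('z',-70,degrees=True),10,1)
p1,R1=rows(p1,R1,np.array([.451,.205,.14]),R*Ro.from_euler('z',-90,degrees=True),5,1)
E
```

```text
[0.433269   0.03387706 0.02563541]
[[[0.0,-0.0,-0.07],[-0.51,-0.41,-0.02],1],[[-0.0,0.0,-0.07],[-0.48,-0.44,-0.02],1],[[-0.0,0.0,-0.069],[-0.45,-0.47,-0.01],1],[[0.0,-0.0,-0.07],[-0.41,-0.51,-0.02],1],[[-0.0,-0.0,-0.07],[-0.38,-0.53,-0.02],1]]
[[[-0.0,0.0,-0.087],[-0.34,0.03,-0.02],1],[[-0.0,-0.0,-0.088],[-0.34,-0.0,-0.03],1],[[-0.0,0.0,-0.087],[-0.34,-0.04,-0.02],1],[[-0.0,-0.0,-0.087],[-0.33,-0.06,-0.02],1],[[-0.0,-0.0,-0.087],[-0.33,-0.09,-0.02],1]]
[[[-0.0,-0.0,-0.088],[-0.32,-0.11,-0.03],1],[[-0.0,-0.0,-0.087],[-0.3,-0.15,-0.02],1],[[-0.0,-0.0,-0.087],[-0.3,-0.17,-0.02],1],[[-0.0,-0.0,-0.087],[-0.28,-0.2,-0.03],1],[[-0.0,-0.0,-0.088],[-0.25,-0.22,-0.02],1]]
[[[0.0,-0.0,-0.07],[-0.26,-0.17,0.03],1],[[0.0,-0.0,-0.07],[-0.24,-0.19,0.04],1],[[-0.0,-0.0,-0.069],[-0.23,-0.2,0.03],1],[[-0.0,-0.0,-0.07],[-0.21,-0.22,0.04],1],[[-0.0,-0.0,-0.07],[-0.2,-0.24,0.03],1]]
```

play_rows(rows=[[[0,0,-0.05],[-0.51,-0.41,0],1],[[0,0,-0.07],[-0.48,-0.44,0],1],[[0,0,-0.07],[-0.45,-0.47,0],1],[[0,0,-0.07],[-0.41,-0.51,0],1],[[0,0,-0.09],[-0.38,-0.53,0],1]])

```text
clock: 6.45
position: [0.4362, 0.0582, 0.1211]
orientation: [-90.0, 15.8, -97.4]
contact_force: [-0.2, -0.4, -0.8]
gripper_width: 0.038
```

play_rows(rows=[[[0,0,-0.087],[-0.34,0.03,-0.02],1],[[0,0,-0.088],[-0.34,0,-0.03],1],[[0,0,-0.087],[-0.34,-0.04,-0.02],1],[[0,0,-0.087],[-0.33,-0.06,-0.02],1],[[0,0,-0.087],[-0.33,-0.09,-0.02],1]])

```text
clock: 7.08
position: [0.4394, 0.1086, 0.1306]
orientation: [-90.0, -9.2, -97.4]
contact_force: [-0.5, -1.1, 0.2]
gripper_width: 0.0383
```

play_rows(rows=[[[0,0,-0.088],[-0.32,-0.11,-0.03],1],[[0,0,-0.087],[-0.3,-0.15,-0.02],1],[[0,0,-0.087],[-0.3,-0.17,-0.02],1],[[0,0,-0.087],[-0.28,-0.2,-0.03],1],[[0,0,-0.088],[-0.25,-0.22,-0.02],1]])

```text
clock: 7.7
position: [0.4422, 0.1586, 0.1404]
orientation: [-90.0, -34.3, -97.4]
contact_force: [-0.4, 0.5, 0.1]
gripper_width: 0.0377
```

```bash
python3 - <<'E'
from plan import *
s=manip.state(); print(s["joint_positions"],s["position"],s["orientation"],s["gripper_width"])
im=manip.grab_frame("side")[:,:,::-1]; crop(im,130,60,380,290,2.6,"pics/s2c.png")
t=manip.grab_frame("top")[:,:,::-1]; crop(t,105,100,345,300,2.6,"pics/t2c.png")
E
```

```text
[-26.02180513  29.16818532 -16.37764632 105.78758215  30.13110649
  76.58314008 -64.87221534] [0.44222359 0.15864855 0.14044015] [-89.9983403  -34.26033166 -97.36866992] 0.03774190803978341
```

View pics/s2c.png

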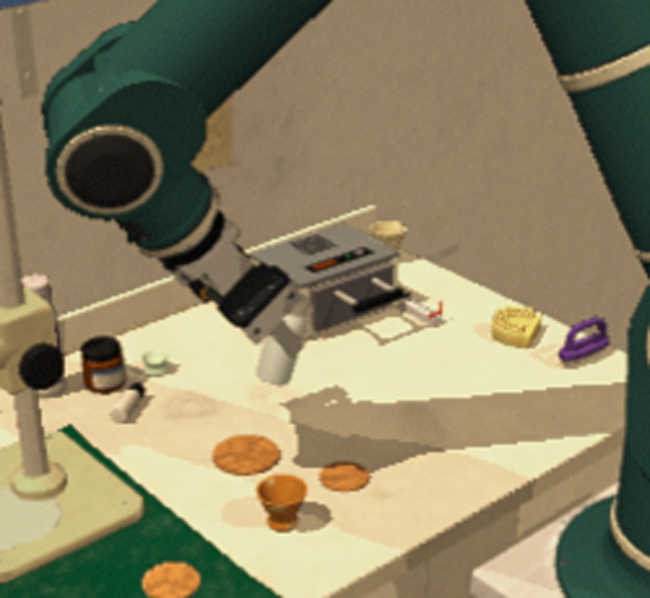

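View pics/t2c.png

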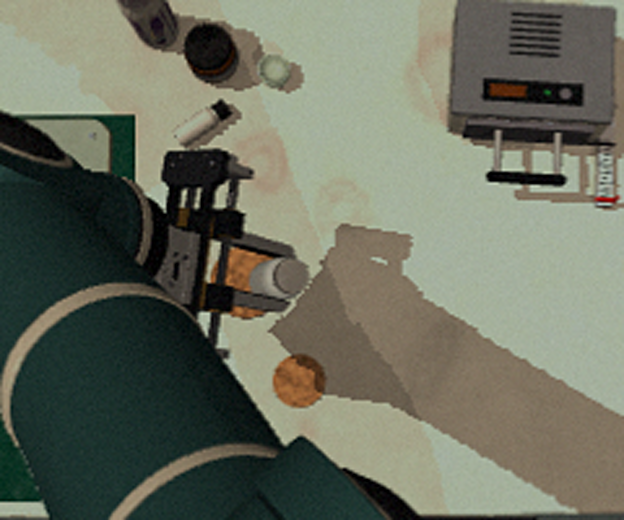

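```bash
python3 - <<'E'
from plan import *
def tri(a,b):
    o1,d1=ray("top",*a);o2,d2=ray("side",*b)
    A=np.stack([d1,-d2],1); s=np.linalg.lstsq(A,o2-o1,rcond=None)[0]; print("tri",o1+d1*s[0],o2+d2*s[1])
tri((115,152),(172,125))
print("pole base",onz("side",146,247,.02),onz("top",123,178,.02))
tri((43,137),(124,98)) # pole top
tri((97,187),(146,201)) # knob right
p,R=cur();print(p,R.apply([0,1,0]))
for d in (.2,.25,.3,.35): print(p-R.apply([0,d,0]))
E
```

```text
tri [0.52212219 0.32091817 0.35825414] [0.51041125 0.30651308 0.3506108 ]
pole base [0.52370472 0.41834587 0.02      ] [0.53181553 0.40928407 0.02      ]
tri [0.52917764 0.41848282 0.44360684] [0.52890696 0.41809951 0.44333324]
tri [0.48221288 0.41763578 0.1840711 ] [0.48291236 0.41852021 0.1845113 ]
[0.44167242 0.16036944 0.13939995] [-0.07196789 -0.55754495 -0.82702131]
[0.456066   0.27187843 0.30480421]
[0.4596644  0.29975568 0.34615527]
[0.46326279 0.32763292 0.38750634]
[0.46686119 0.35551017 0.4288574 ]
```

```bash
cat > fk.py <<'E'
import numpy as np, itertools
from scipy.spatial.transform import Rotation as Ro
from scipy.optimize import least_squares
D=[([64.14232661,23.94669171,-0.59047636,92.48435016,0.26835933,63.63764683,-3.03589913],[0.24887561,-0.57293576,0.22184854],[-90.0671821,-.00421,-156.519]),
([48.64251225,27.29043026,-31.11437837,123.83423233,-31.18215719,45.03920258,36.87477417],[0.42765313,-0.01139515,0.08965668],[-89.97306084,36.11679929,-97.29243849]),
([-26.02180513,29.16818532,-16.37764632,105.78758215,30.13110649,76.58314008,-64.87221534],[0.44222359,0.15864855,0.14044015],[-89.9983403,-34.26033166,-97.36866992])]
def chain(q,s):
    ax="zyzyzyz"; R=Ro.identity(); out=[]
    for a,x,si in zip(ax,q,s):
        R=R*Ro.from_euler(a,si*x,degrees=True); out.append(R)
    return out
if __name__=="__main__":
    best=[]
    for s in itertools.product((1,-1),repeat=7):
        C=[Ro.from_matrix(chain(q,s)[-1].as_matrix()).inv()*Ro.from_euler('xyz',o,degrees=True) for q,p,o in D]
        e=max((C[0].inv()*C[i]).magnitude() for i in (1,2)); best.append((e,s,C[0].as_matrix().round(3).tolist()))
    for b in sorted(best)[:4]: print(b)
    e,s,_=min(best)
    A=[];B=[]
    for q,p,o in D:
        c=chain(q,s); z=[0,0,1];x=[1,0,0]
        A.append(np.stack([np.array(z),c[0].apply(x),c[1].apply(z),c[2].apply(x),c[3].apply(z),c[5].apply(z),c[5].apply(x)],1)); B.append(p)
    A=np.vstack(A);B=np.hstack(B)
    for cols in ([0,2,4,5],[0,1,2,4,5],[0,2,4,5,6],[0,1,2,3,4,5,6]):
        r=np.linalg.lstsq(A[:,cols],B,rcond=None); print(cols,r[0].round(4),np.abs(A[:,cols]@r[0]-B).max())
E
python3 fk.py
```

```text
(2.1496298375129177e-06, (-1, 1, -1, 1, -1, 1, -1), [[-0.0, -0.0, -1.0], [-1.0, 0.0, 0.0], [0.0, 1.0, -0.0]])
(0.5814083642860933, (-1, 1, -1, -1, -1, -1, -1), [[-0.014, -0.74, -0.673], [-0.999, 0.031, -0.014], [0.031, 0.672, -0.74]])
(0.7555352409687586, (-1, -1, -1, 1, -1, -1, 1), [[0.005, 0.084, 0.996], [-1.0, 0.013, 0.004], [-0.013, -0.996, 0.084]])
(0.8061672624809195, (-1, -1, -1, 1, -1, 1, -1), [[-0.014, 0.741, -0.671], [-0.999, -0.031, -0.014], [-0.031, 0.671, 0.741]])
[0, 2, 4, 5] [0.1915 0.587  0.4213 0.3303] 0.023265843305100647
[0, 1, 2, 4, 5] [0.2331 0.0223 0.5383 0.4204 0.329 ] 0.024034771303509533
[0, 2, 4, 5, 6] [0.1816 0.5957 0.4294 0.3257 0.0116] 0.02292941813282559
[0, 1, 2, 3, 4, 5, 6] [ 0.1798  0.0171  0.6132 -0.0826  0.4703  0.3428 -0.0128] 0.02700525767081699
```

```bash
python3 - <<'E'
from fk import *
s=(-1,1,-1,1,-1,1,-1)
A=[];B=[];names=None
for q,p,o in D:
    c=chain(q,s); cols=[np.array([0,0,1.])];names=["h"]
    for i in range(6):
        for a,v in zip("xyz",np.eye(3)):
            if i in(0,) and a=="z": continue
            if i in (2,4) and a=="z": continue
            cols.append(c[i].apply(v)); names.append(f"{i+1}{a}")
    A.append(np.stack(cols,1));B.append(p)
A=np.vstack(A);B=np.hstack(B)
base=[names.index(n) for n in("h","2z","4z","6z")]
oth=[i for i in range(len(names)) if i not in base]
res=[]
for k in(1,2):
    for e in itertools.combinations(oth,k):
        c=base+list(e); r=np.linalg.lstsq(A[:,c],B,rcond=None); res.append((np.abs(A[:,c]@r[0]-B).max(),[names[i] for i in c],r[0].round(4)))
for r in sorted(res,key=lambda t:t[0])[:12]: print(r)
E
```

```text
(np.float64(0.00011970228251548254), ['h', '2z', '4z', '6z', '1y', '4y'], array([ 0.2893,  0.5016,  0.47  ,  0.3166, -0.0147, -0.0161]))
(np.float64(0.0001197022825155658), ['h', '2z', '4z', '6z', '1y', '3y'], array([ 0.2893,  0.5016,  0.47  ,  0.3166, -0.0147, -0.0161]))
(np.float64(0.00011970228251564907), ['h', '2z', '4z', '6z', '2y', '4y'], array([ 0.2893,  0.5016,  0.47  ,  0.3166, -0.0147, -0.0161]))
(np.float64(0.00011970228251567683), ['h', '2z', '4z', '6z', '2y', '3y'], array([ 0.2893,  0.5016,  0.47  ,  0.3166, -0.0147, -0.0161]))
(np.float64(0.00034138344569517587), ['h', '2z', '4z', '6z', '2y', '4x'], array([ 0.2801,  0.4946,  0.4661,  0.3158, -0.0306, -0.0143]))
(np.float64(0.0003413834456952314), ['h', '2z', '4z', '6z', '1y', '4x'], array([ 0.2801,  0.4946,  0.4661,  0.3158, -0.0306, -0.0143]))
(np.float64(0.0005419729716398258), ['h', '2z', '4z', '6z', '3y', '4x'], array([ 0.2979,  0.508 ,  0.4735,  0.3174, -0.0309,  0.0131]))
(np.float64(0.0005419729716399369), ['h', '2z', '4z', '6z', '4x', '4y'], array([ 0.2979,  0.508 ,  0.4735,  0.3174,  0.0131, -0.0309]))
(np.float64(0.0019870406434961962), ['h', '2z', '4z', '6z', '3y', '5x'], array([ 0.2988,  0.4951,  0.474 ,  0.3095, -0.0314,  0.0084]))
(np.float64(0.0019870406434964183), ['h', '2z', '4z', '6z', '4y', '5x'], array([ 0.2988,  0.4951,  0.474 ,  0.3095, -0.0314,  0.0084]))
(np.float64(0.002214572457828773), ['h', '2z', '4z', '6z', '2y', '5x'], array([ 0.2776,  0.5101,  0.4649,  0.3239, -0.0295, -0.0084]))
(np.float64(0.002214572457828884), ['h', '2z', '4z', '6z', '1y', '5x'], array([ 0.2776,  0.5101,  0.4649,  0.3239, -0.0295, -0.0084]))
```

```bash
cat > ik.py <<'E'
from fk import *
S7=(-1,1,-1,1,-1,1,-1)
CT=Ro.from_matrix([[0,0,-1],[-1,0,0],[0,1,0]])
LO=np.array([-161.28,-22.2,-73.04,3.21,-68.34,10.77,-161.83]);HI=np.array([161.28,115.67,71.86,147.25,248.33,114.83,161.83])
def fk(q):
    c=chain(q,S7); z=np.array([0,0,1.]);y=np.array([0,1.,0])
    sh=.2893*z; el=sh+.5016*c[1].apply(z)-.0147*c[0].apply(y); wr=el+.47*c[3].apply(z)-.0161*c[3].apply(y)
    return wr+.3166*c[5].apply(z), c[6]*CT, el, wr
def ik(p,R,q0,reg=.002):
    def f(q):
        P,RR,_,_=fk(q); return np.r_[(P-p)*20,(R.inv()*RR).as_rotvec()*5,(q-q0)/180*reg*20]
    r=least_squares(f,np.clip(q0,LO+1,HI-1),bounds=(LO,HI)); P,RR,el,wr=fk(r.x)
    return r.x,np.linalg.norm(P-p),(R.inv()*RR).magnitude(),el,wr
E
python3 - <<'E'
from ik import *
R0=Ro.from_euler('xyz',[-90,36,-97.4],degrees=True)
u=R0.inv().apply([-.129,-.9917,0]); print(u)
# base upright orientation: R s.t. R u=up
Rb=R0*Ro.from_euler('z',-90,degrees=True); print(Rb.apply(u))
qc=np.array([-26.02,29.17,-16.38,105.79,30.13,76.58,-64.87])
b=Rb.apply([0,-1,0]); phi0=np.degrees(np.arctan2(b[1],b[0])); print(phi0)
for phi in range(-180,180,20):
    R=Ro.from_euler('z',phi-phi0,degrees=True)*Rb; best=None
    for q0 in [qc,qc*[1,1,1,1,1,1,-1],np.array([0,30,0,110,0,60,0]),np.array([-24,30,0,120,60,60,90]),np.array([-24,30,0,120,-60,60,-90]),np.array([0,30,30,120,60,60,-90]),np.array([0,30,-30,120,120,60,90]),np.array([0,30,-30,120,180,60,90])]:
        r=ik(np.array([.451,.2045,.056]),R,q0)
        if r[1]<.002 and r[2]<.01:
            m=min((r[0]-LO).min(),(HI-r[0]).min()); dd=np.abs(r[0]-qc).max()
            if best is None or dd<best[0]: best=(dd,m,r)
    print(phi, None if best is None else (round(best[0]),round(best[1]),best[2][0].round(0),best[2][3].round(2),best[2][4].round(2)))
E
```

```text
[ 8.09061429e-01 -5.87817536e-01 -1.98986821e-04]
[-1.97329493e-04  2.56286264e-05  1.00005492e+00]
82.60000000000001
-180 (93, 2, array([-16.,  39., -39., 145., 124.,  71., -71.]), array([0.31, 0.07, 0.68]), array([0.19, 0.2 , 0.24]))
-160 None
-140 (127, 0, array([ 51.,  70., -73., 147., 157.,  47.,  -4.]), array([ 0.29, -0.37,  0.46]), array([0.26, 0.04, 0.24]))
-120 (108, 0, array([ 61.,  69., -73., 139., 138.,  16.,  33.]), array([ 0.22, -0.42,  0.47]), array([ 0.32, -0.02,  0.24]))
-100 (98, 0, array([  38.,   43.,  -41.,  129.,  -68.,   29., -119.]), array([ 0.26, -0.22,  0.65]), array([ 0.41, -0.05,  0.24]))
-80 (90, 9, array([  10.,   40.,  -10.,  118.,  -60.,   56., -119.]), array([ 0.31, -0.07,  0.67]), array([ 0.5 , -0.05,  0.24]))
-60 (73, 26, array([   7.,   44.,  -11.,  106.,  -43.,   67., -122.]), array([ 0.35, -0.06,  0.65]), array([ 0.58, -0.02,  0.24]))
-40 (61, 36, array([   1.,   49.,  -10.,   96.,  -31.,   78., -120.]), array([ 0.38, -0.02,  0.62]), array([0.65, 0.04, 0.24]))
-20 (51, 26, array([  -6.,   52.,   -9.,   87.,  -20.,   88., -115.]), array([0.4 , 0.0
[... 400 characters left out ...]
4, 19, array([-34.,  53.,  -7.,  84.,  21.,  96., -80.]), array([0.34, 0.21, 0.59]), array([0.58, 0.43, 0.24]))
80 (21, 25, array([-40.,  50.,  -8.,  92.,  32.,  89., -73.]), array([0.31, 0.23, 0.61]), array([0.5 , 0.46, 0.24]))
100 (17, 32, array([-41.,  46., -13., 102.,  45.,  83., -71.]), array([0.28, 0.23, 0.63]), array([0.41, 0.46, 0.24]))
120 (26, 34, array([-48.,  42., -10., 113.,  56.,  73., -68.]), array([0.23, 0.24, 0.66]), array([0.32, 0.43, 0.24]))
140 (38, 22, array([-64.,  37.,   5., 125.,  67.,  56., -68.]), array([0.15, 0.27, 0.69]), array([0.25, 0.37, 0.24]))
160 (65, 11, array([-50.,  34., -10., 136.,  95.,  58., -77.]), array([0.19, 0.21, 0.7 ]), array([0.21, 0.29, 0.24]))
```

```bash
python3 - <<'E'
from plan import *
R0=Ro.from_euler('xyz',[-90,36,-97.4],degrees=True)
Rb=Ro.from_euler('z',125-82.6,degrees=True)*R0*Ro.from_euler('z',-90,degrees=True)
b=Rb.apply([0,-1,0]);bh=b*[1,1,0];bh/=np.linalg.norm(bh)
X=np.array([.451,.2045,.0])+.006*bh; print(b,X,Rb.as_euler('xyz',degrees=True))
p,R=cur(); print(p)
p1,R1=rows(p,R,X+[0,0,.12],Rb,10,1)
E
```

```text
[-0.46403308  0.66270792  0.58778525] [0.44755854 0.20941491 0.        ] [-90. -54. -55.]
[0.44167242 0.16036944 0.13939995]
[[[0.052,-0.053,-0.033],[-0.17,-0.04,-0.0],1],[[0.051,-0.053,-0.033],[-0.17,-0.04,0.01],1],[[0.052,-0.053,-0.033],[-0.17,-0.05,0.02],1],[[0.051,-0.053,-0.033],[-0.17,-0.06,0.04],1],[[0.052,-0.053,-0.033],[-0.16,-0.05,0.04],1]]
[[[0.052,-0.053,-0.033],[-0.16,-0.06,0.06],1],[[0.051,-0.053,-0.033],[-0.15,-0.06,0.06],1],[[0.052,-0.053,-0.033],[-0.14,-0.07,0.08],1],[[0.052,-0.053,-0.033],[-0.14,-0.06,0.09],1],[[0.051,-0.053,-0.033],[-0.13,-0.06,0.1],1]]
```

play_rows(rows=[[[0.052,-0.053,-0.033],[-0.17,-0.04,0],1],[[0.051,-0.053,-0.033],[-0.17,-0.04,0.01],1],[[0.052,-0.053,-0.033],[-0.17,-0.05,0.02],1],[[0.051,-0.053,-0.033],[-0.17,-0.06,0.04],1],[[0.052,-0.053,-0.033],[-0.16,-0.05,0.04],1]])

```text
clock: 8.43
position: [0.4454, 0.1823, 0.1306]
orientation: [-87.3, -44.0, -78.0]
contact_force: [-0.8, -0.2, -0.5]
gripper_width: 0.0379
```

play_rows(rows=[[[0.052,-0.053,-0.033],[-0.16,-0.06,0.06],1],[[0.051,-0.053,-0.033],[-0.15,-0.06,0.06],1],[[0.052,-0.053,-0.033],[-0.14,-0.07,0.08],1],[[0.052,-0.053,-0.033],[-0.14,-0.06,0.09],1],[[0.051,-0.053,-0.033],[-0.13,-0.06,0.1],1]])

```text
clock: 9.05
position: [0.4484, 0.2067, 0.1211]
orientation: [-89.8, -54.0, -55.3]
contact_force: [-0.3, 0.1, -0.7]
gripper_width: 0.0379
```

```bash
python3 - <<'E'
from plan import *
s=manip.state(); print(s["joint_positions"],s["position"],s["orientation"],s["gripper_width"])
im=manip.grab_frame("side")[:,:,::-1]; cv2.imwrite("pics/s3.png",im); crop(im,130,100,330,280,3.2,"pics/s3c.png")
t=manip.grab_frame("top")[:,:,::-1]; cv2.imwrite("pics/t3.png",t);crop(t,105,100,345,300,3,"pics/t3c.png")
E
```

```text
[-42.51010191  34.12510174 -18.31758246 115.77478596  59.06539321
  77.41073244 -64.47861257] [0.44844201 0.20669539 0.12108187] [-89.80891942 -53.95640588 -55.26074351] 0.0379121251226948
```

View pics/s3c.png

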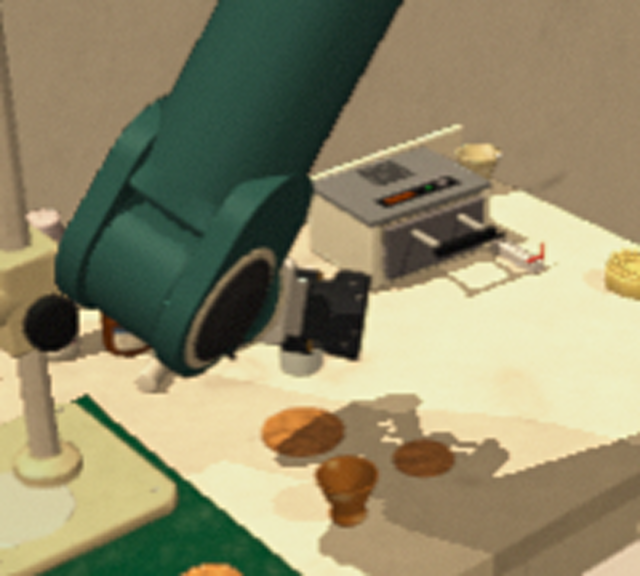

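View pics/t3c.png

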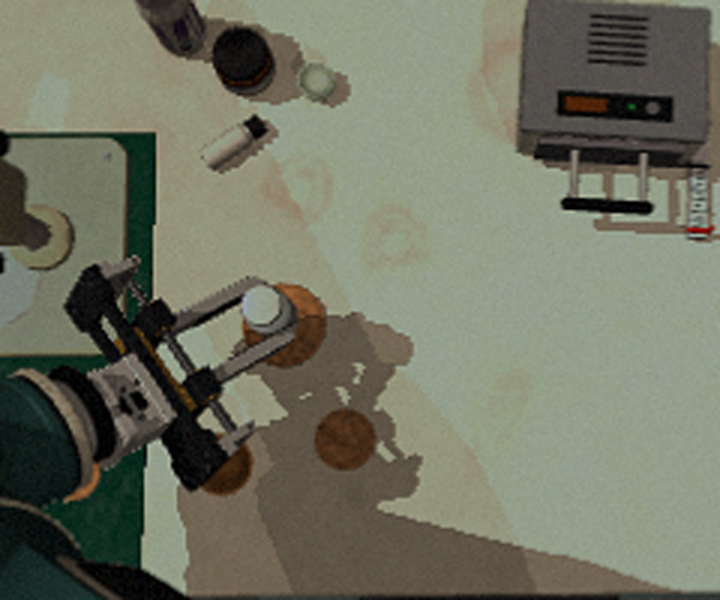

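```bash
python3 - <<'E'
from plan import *
print(onz("top",105+265/3.,100+306/3.,.168))
R0=Ro.from_euler('xyz',[-90,36,-97.4],degrees=True)
Rb=Ro.from_euler('z',125-82.6,degrees=True)*R0*Ro.from_euler('z',-90,degrees=True)
p,R=cur(); print(p)
p1,R1=rows(p,R,np.array([.4475,.2094,.064]),Rb,5,1)
print(R1.inv().apply([0,0,-.002])/.03)
E
```

```text
[0.4480093  0.19732225 0.168     ]
[0.44763745 0.20690695 0.12061816]
[[[0.0,-0.0,-0.0],[-0.31,0.21,0.01],1],[[0.0,-0.001,-0.0],[-0.32,0.21,0.01],1],[[0.0,0.0,-0.001],[-0.31,0.21,0.01],1],[[0.001,-0.0,0.0],[-0.31,0.21,0.0],1],[[-0.0,-0.0,-0.0],[-0.32,0.21,0.01],1]]
[-5.39314449e-02  3.91898329e-02 -2.63529737e-05]
```

play_rows(rows=[[[0,0,0],[-0.31,0.21,0.01],1],[[0,-0.001,0],[-0.32,0.21,0.01],1],[[0,0,0],[-0.31,0.21,0.01],1],[[0,0,0],[-0.31,0.21,0],1],[[0,0,0],[-0.32,0.21,0.01],1]])

```text
clock: 9.78
position: [0.4483, 0.2097, 0.0637]
orientation: [-89.8, -54.0, -55.3]
contact_force: [-0.6, -0.0, -1.1]
gripper_width: 0.0381
```

play_rows(rows=[[[0,0,0],[-0.054,0.039,0],1],[[0,0,0],[-0.027,0.02,0],1],[[0,0,0],[-0.027,0.02,0],1],[[0,0,0],[-0.027,0.02,0],1],[[0,0,0],[0,0,0],1]])

```text
clock: 10.4
position: [0.4484, 0.2097, 0.0597]
orientation: [-89.8, -54.0, -55.4]
contact_force: [0.2, -0.3, -1.3]
gripper_width: 0.0379
```

```bash
python3 - <<'E'
from plan import *
s=manip.state(); print(s["position"],s["contact_force"],s["wrist_torque"])
im=manip.grab_frame("side")[:,:,::-1]; cv2.imwrite("pics/s4.png",im); crop(im,150,130,310,280,4,"pics/s4c.png")
E
```

```text
[0.44836432 0.20974346 0.0596573 ] [ 0.17931413 -0.31102979 -1.28728801] [0.76794751 0.36207357 0.07078958]
```

View pics/s4c.png

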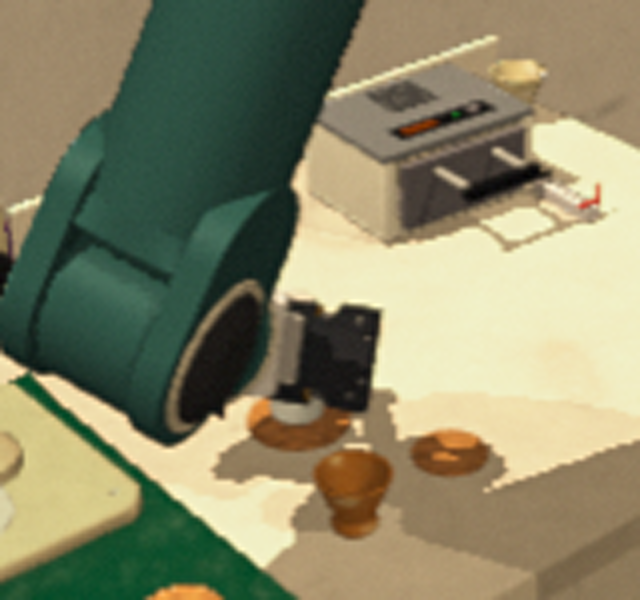

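play_rows(rows=[[[0,0,0],[-0.027,0.02,0],1],[[0,0,0],[-0.027,0.02,0],1],[[0,0,0],[-0.027,0.02,0],1],[[0,0,0],[-0.027,0.02,0],1],[[0,0,0],[0,0,0],1]])

```text
clock: 11.08
position: [0.4483, 0.2097, 0.0554]
orientation: [-89.8, -54.0, -55.3]
contact_force: [-1.1, 0.8, -0.9]
gripper_width: 0.038
```

play_rows(rows=[[[0,0,0],[-0.027,0.02,0],1],[[0,0,0],[-0.027,0.02,0],1],[[0,0,0],[0,0,0],1],[[0,0,0],[0,0,0],1],[[0,0,0],[0,0,0],1]])

```text
clock: 11.7
position: [0.4487, 0.2094, 0.0541]
orientation: [-89.8, -54.0, -55.4]
contact_force: [0.2, -2.1, 7.9]
gripper_width: 0.0379
```

play_rows(rows=[[[0,0,0],[0,0,0],0.1],[[0,0,0],[0,0,0],0],[[0,0,0],[0,0,0],-0.2],[[0,0,0],[0,0,0],-0.5],[[0,0,0],[0,0,0],-0.8]])

```text
clock: 12.32
position: [0.4484, 0.2097, 0.0535]
orientation: [-89.8, -54.0, -55.3]
contact_force: [-0.0, 0.4, -0.3]
gripper_width: 0.073
```

play_rows(rows=[[[0,0,0],[0,0,0],-0.8],[[0,0,0],[0,0,0],-0.8],[[0,0,0],[0,0,0],-0.8],[[0,0,0],[0,0,0],-0.8],[[0,0,0],[0,-0.1,0],-0.8]])

```text
clock: 12.95
position: [0.4469, 0.2116, 0.0553]
orientation: [-89.8, -54.0, -55.3]
contact_force: [-0.1, 0.3, 0.6]
gripper_width: 0.0844
```

```bash
python3 - <<'E'
from plan import *
s=manip.state(); print(s["position"],s["contact_force"],s["gripper_width"])
im=manip.grab_frame("top")[:,:,::-1]; cv2.imwrite("pics/t4.png",im); crop(im,100,150,300,290,4,"pics/t4c.png")
E
```

```text
[0.44691346 0.21155735 0.055316  ] [-0.11359782  0.27467926  0.59939951] 0.08436490441052769
```

View pics/t4c.png

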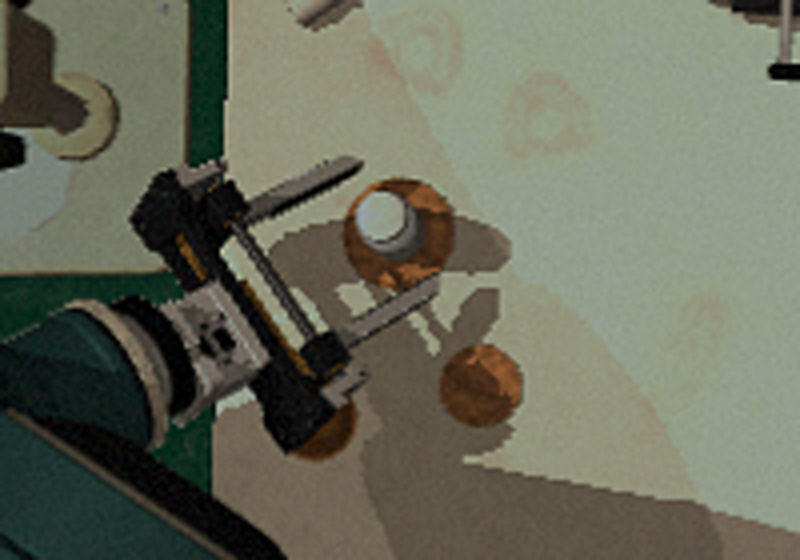

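play_rows(rows=[[[0,0,0],[0,-0.4,0],-0.8],[[0,0,0],[0,-0.5,0],-0.8],[[0,0,0],[0,-0.5,0],-0.8],[[0,0,0],[0,-0.5,0],-0.8],[[0,0,0],[0,-0.5,0],-0.8]])

```text
clock: 13.62
position: [0.4131, 0.2602, 0.0983]
orientation: [-89.8, -54.0, -55.3]
contact_force: [-0.4, 0.1, -0.1]
gripper_width: 0.0847
```

```bash
python3 - <<'E'
from plan import *
p,R=cur(); print(p)
p1,R1=rows(p,R,p+[0.02,0,.13],R*Ro.from_euler('z',20,degrees=True),5,-.8)
print(p1); 
p2,R2=rows(p1,R1,np.array([.46,-.08,.24]),tool(-93.2),15,-.8)
E
```

```text
[0.41312631 0.26020524 0.09830778]
[[[-0.0,-0.0,0.07],[0.75,-0.45,0.11],-0.8],[[0.0,0.0,0.07],[0.71,-0.5,0.11],-0.8],[[0.0,0.0,0.069],[0.67,-0.54,0.11],-0.8],[[-0.0,0.0,0.07],[0.64,-0.6,0.11],-0.8],[[-0.0,0.0,0.07],[0.59,-0.63,0.12],-0.8]]
[0.43322936 0.26026132 0.22815763]
[[[-0.013,0.043,0.038],[0.56,0.34,-0.38],-0.8],[[-0.013,0.043,0.038],[0.59,0.33,-0.36],-0.8],[[-0.014,0.043,0.038],[0.61,0.31,-0.32],-0.8],[[-0.013,0.043,0.038],[0.64,0.29,-0.29],-0.8],[[-0.013,0.042,0.038],[0.66,0.26,-0.27],-0.8]]
[[[-0.013,0.043,0.038],[0.68,0.25,-0.23],-0.8],[[-0.014,0.043,0.038],[0.7,0.22,-0.19],-0.8],[[-0.013,0.043,0.038],[0.71,0.2,-0.17],-0.8],[[-0.013,0.043,0.038],[0.73,0.17,-0.13],-0.8],[[-0.013,0.043,0.038],[0.74,0.15,-0.1],-0.8]]
[[[-0.014,0.043,0.038],[0.74,0.11,-0.06],-0.8],[[-0.013,0.043,0.038],[0.76,0.09,-0.03],-0.8],[[-0.013,0.043,0.038],[0.75,0.07,0.01],-0.8],[[-0.013,0.042,0.038],[0.76,0.03,0.03],-0.8],[[-0.014,0.043,0.038],[0.75,0.0,0.07],-0.8]]
```

play_rows(rows=[[[0,0,0.07],[0.75,-0.45,0.11],-0.8],[[0,0,0.07],[0.71,-0.5,0.11],-0.8],[[0,0,0.069],[0.67,-0.54,0.11],-0.8],[[0,0,0.07],[0.64,-0.6,0.11],-0.8],[[0,0,0.07],[0.59,-0.63,0.12],-0.8]])

```text
clock: 14.25
position: [0.4335, 0.2599, 0.2289]
orientation: [-89.8, -33.8, -55.2]
contact_force: [0.1, -0.0, 0.7]
gripper_width: 0.0845
```

play_rows(rows=[[[-0.013,0.043,0.038],[0.56,0.34,-0.38],-0.8],[[-0.013,0.043,0.038],[0.59,0.33,-0.36],-0.8],[[-0.014,0.043,0.038],[0.61,0.31,-0.32],-0.8],[[-0.013,0.043,0.038],[0.64,0.29,-0.29],-0.8],[[-0.013,0.042,0.038],[0.66,0.26,-0.27],-0.8]])

```text
clock: 14.88
position: [0.4423, 0.1456, 0.232]
orientation: [-87.1, -22.6, -68.9]
contact_force: [0.1, -1.4, -0.3]
gripper_width: 0.0842
```

play_rows(rows=[[[-0.013,0.043,0.038],[0.68,0.25,-0.23],-0.8],[[-0.014,0.043,0.038],[0.7,0.22,-0.19],-0.8],[[-0.013,0.043,0.038],[0.71,0.2,-0.17],-0.8],[[-0.013,0.043,0.038],[0.73,0.17,-0.13],-0.8],[[-0.013,0.043,0.038],[0.74,0.15,-0.1],-0.8]])

```text
clock: 15.5
position: [0.4514, 0.0323, 0.2358]
orientation: [-87.3, -11.1, -81.2]
contact_force: [0.6, 0.4, -1.1]
gripper_width: 0.0848
```

play_rows(rows=[[[-0.014,0.043,0.038],[0.74,0.11,-0.06],-0.4],[[-0.013,0.043,0.038],[0.76,0.09,-0.03],-0.2],[[-0.013,0.043,0.038],[0.75,0.07,0.01],0],[[-0.013,0.042,0.038],[0.76,0.03,0.03],0.1],[[-0.014,0.043,0.038],[0.75,0,0.07],0.1]])

```text
clock: 16.12
position: [0.4604, -0.0807, 0.2399]
orientation: [-90.0, 0.1, -93.2]
contact_force: [0.7, 0.3, -0.0]
gripper_width: 0.0429
```

```bash
python3 - <<'E'
from plan import *
s=manip.state(); print(s["position"],s["orientation"],s["contact_force"],s["gripper_width"],s["joint_positions"])
im=manip.grab_frame("top")[:,:,::-1]; cv2.imwrite("pics/t5.png",im); crop(im,165,85,385,265,3.6,"pics/t5c.png")
im=manip.grab_frame("side")[:,:,::-1]; cv2.imwrite("pics/s5.png",im); crop(im,200,110,380,270,4,"pics/s5c.png")
E
```

```text
[ 0.46043184 -0.08072619  0.23994453] [-90.03578399   0.10515334 -93.21264556] [ 0.6562832   0.34519148 -0.03265561] 0.04291651379284124 [  9.00066372   6.66462982  -2.97348314 112.76744331   0.27736561
  60.61804695   2.69833142]
```

View pics/t5c.png

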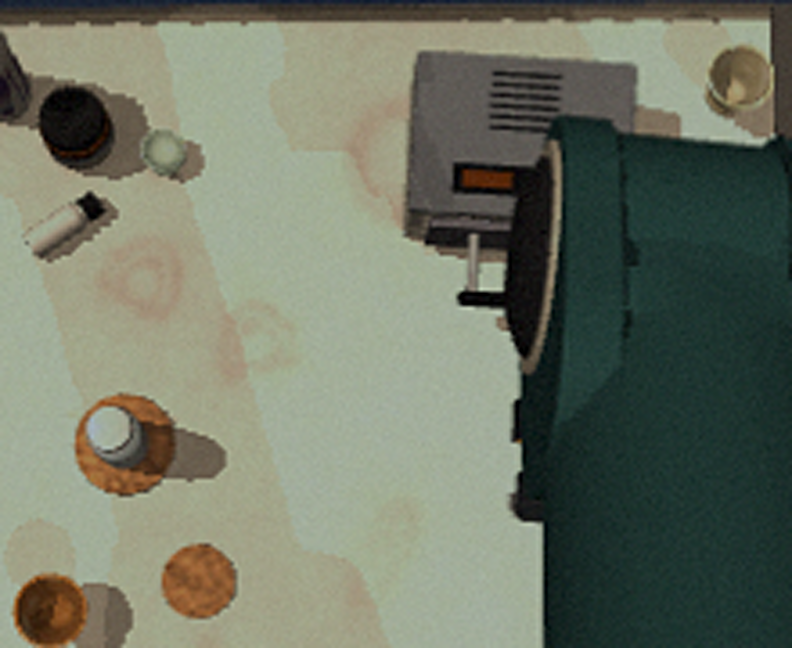

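View pics/s5c.png

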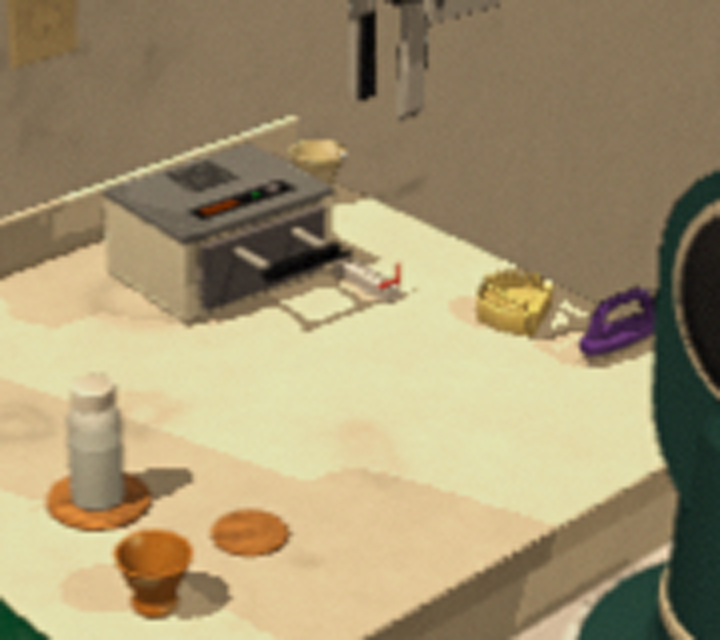

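```bash
python3 - <<'E'
from plan import *
t=cv2.imread("pics/top0.png");s=cv2.imread("pics/side0.png")
crop(t,310,140,360,185,14,"pics/tz.png"); crop(s,245,160,305,200,13,"pics/sz.png")
E
```

```text
(no output)
```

View pics/tz.png

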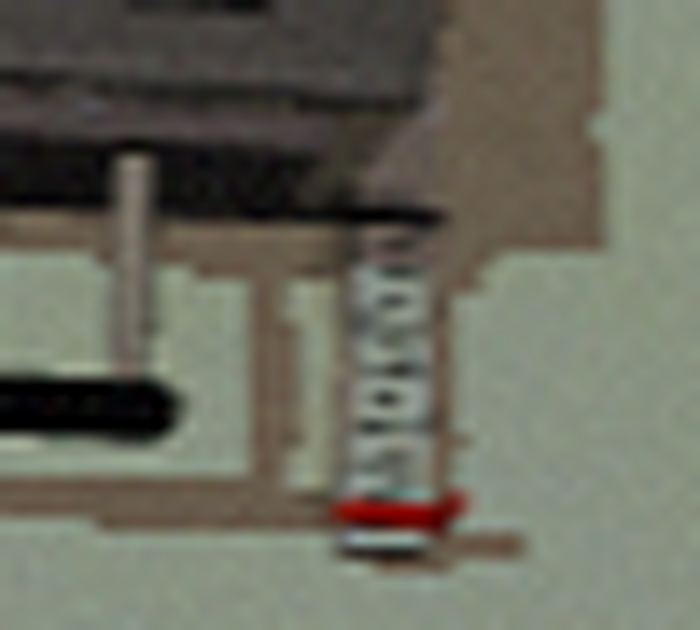

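View pics/sz.png

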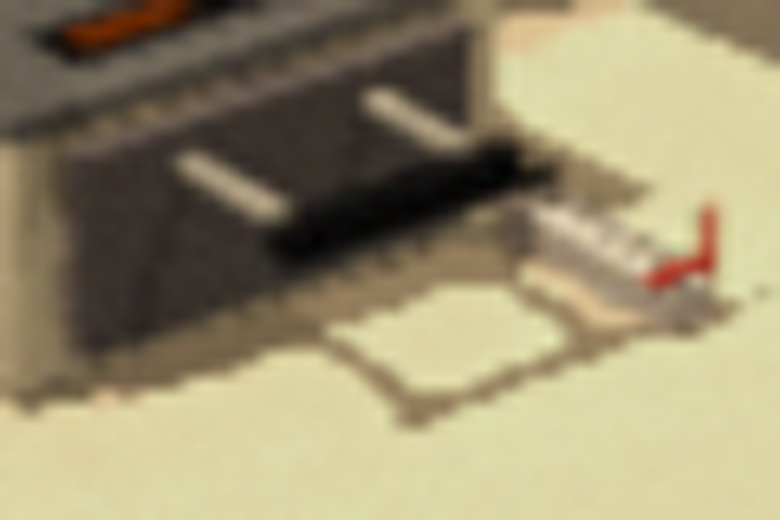

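```bash
python3 - <<'E'
from plan import *
Z=lambda x,y:(310+(x+.5)/14-.5,140+(y+.5)/14-.5)
Q=lambda x,y:(245+(x+.5)/13-.5,160+(y+.5)/13-.5)
def tri(a,b):
    o1,d1=ray("top",*a);o2,d2=ray("side",*b)
    A=np.stack([d1,-d2],1); s=np.linalg.lstsq(A,o2-o1,rcond=None)[0]; print("tri",o1+d1*s[0],o2+d2*s[1])
tri(Z(440,215),Q(553,172))   # pointer tip
tri(Z(388,513),Q(680,272))   # mark top
tri(Z(460,500),Q(711,208))   # tab top
for z in (.014,.018,.02,.022,.026): print(z,onz("top",*Z(440,215),z),onz("top",*Z(392,215),z))
print("mark",onz("top",*Z(388,513),.014), "rail end",onz("top",*Z(388,550),.014),"side mark",onz("side",*Q(680,272),.014))
print("handle",onz("top",*Z(178,406),.067)); print("handle mid top", onz("top",165+512.5/3.6-.4,85+300/3.6-.4,.067))
print("rail right edge",onz("top",*Z(435,400),.014),"left",onz("top",*Z(345,400),.014))
E
```

```text
tri [ 0.59126383 -0.17999178  0.02001145] [ 0.59114886 -0.18010801  0.02000981]
tri [ 0.53333673 -0.16847599  0.01671484] [ 0.53207352 -0.16973015  0.01674427]
tri [ 0.53303565 -0.17920264  0.03202868] [ 0.53193376 -0.18029282  0.03206478]
0.014 [ 0.59264845 -0.18127664  0.014     ] [ 0.5926965  -0.17189821  0.014     ]
0.018 [ 0.59172713 -0.1804217   0.018     ] [ 0.59177501 -0.17107658  0.018     ]
0.02 [ 0.59126647 -0.17999423  0.02      ] [ 0.59131427 -0.17066576  0.02      ]
0.022 [ 0.59080581 -0.17956676  0.022     ] [ 0.59085352 -0.17025494  0.022     ]
0.026 [ 0.58988449 -0.17871182  0.026     ] [ 0.58993203 -0.16943331  0.026     ]
mark [ 0.53382025 -0.16902672  0.014     ] rail end [ 0.5265708  -0.16877308  0.014     ] side mark [ 0.53569691 -0.17344409  0.014     ]
handle [ 0.54465821 -0.12011472  0.067     ]
handle mid top [ 0.54648084 -0.08060364  0.067     ]
rail right edge [ 0.55599059 -0.17894928  0.014     ] left [ 0.55609117 -0.16145075  0.014     ]
```

```bash
python3 - <<'E'
from plan import *
p,R=cur(); R1=tool(-93.3)
p1,R1=rows(p,R,np.array([.547,-.0726,.13]),R1,5,.1)
p1,R1=rows(p1,R1,np.array([.547,-.0726,.058]),R1,5,.1)
E
```

```text
[[[0.0,-0.001,-0.0],[-0.1,0.73,0.57],0.1],[[0.0,-0.0,-0.0],[-0.1,0.73,0.57],0.1],[[0.0,-0.001,-0.001],[-0.1,0.74,0.58],0.1],[[0.001,-0.0,0.0],[-0.11,0.73,0.57],0.1],[[-0.0,-0.001,0.0],[-0.1,0.73,0.57],0.1]]
[[[0.0,0.0,0.0],[0.0,0.48,0.0],0.1],[[0.0,0.0,0.0],[0.0,0.48,0.0],0.1],[[0.0,0.0,0.0],[0.0,0.48,0.0],0.1],[[0.0,0.0,0.0],[0.0,0.48,0.0],0.1],[[0.0,0.0,0.0],[0.0,0.48,0.0],0.1]]
```

play_rows(rows=[[[0,0,0],[-0.1,0.73,0.57],0.1],[[0,0,0],[-0.1,0.73,0.57],0.1],[[0,0,0],[-0.1,0.74,0.58],0.1],[[0,-0.001,0],[-0.11,0.73,0.57],0.1],[[0,-0.001,0],[-0.1,0.73,0.57],0.1]])

```text
clock: 16.85
position: [0.5475, -0.0688, 0.1292]
orientation: [-90.0, 0.0, -93.0]
contact_force: [0.3, -0.1, 0.5]
gripper_width: 0.0422
```

```bash
python3 - <<'E'
from plan import *
s=manip.state(); print(s["position"],s["orientation"],s["contact_force"],s["gripper_width"])
im=manip.grab_frame("side")[:,:,::-1]; cv2.imwrite("pics/s6.png",im); crop(im,220,110,340,220,6,"pics/s6c.png")
E
```

```text
[ 0.54747831 -0.06877989  0.12916152] [-9.00268369e+01  2.45316353e-02 -9.29762400e+01] [ 0.29603746 -0.07100672  0.53639984] 0.042214440169982326
```

View pics/s6c.png

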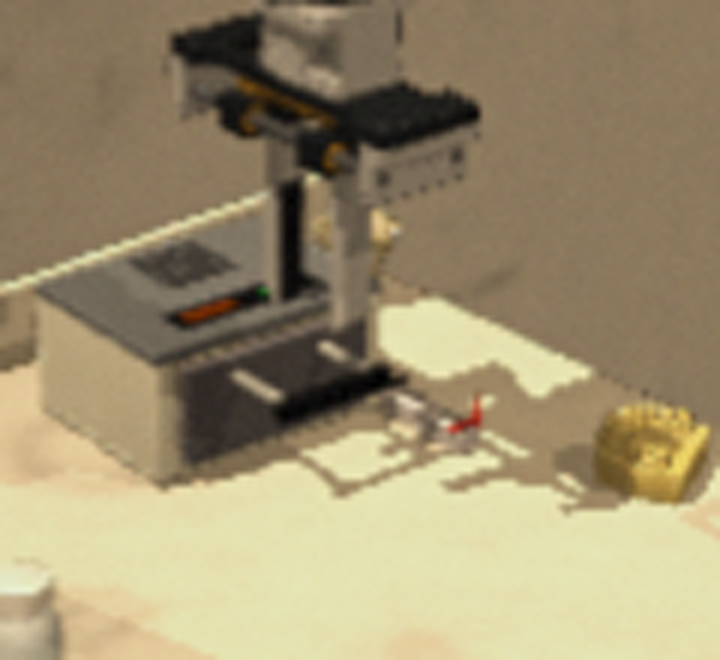

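play_rows(rows=[[[0,0.001,0],[0.02,0.47,0],0.1],[[0,0.001,0],[0.02,0.47,0],0.1],[[0,0.001,0],[0.02,0.47,0],0.1],[[0,0.001,0],[0.02,0.47,0],0.1],[[0,0,0],[0.02,0.47,0],0.1]])

```text
clock: 17.52
position: [0.5466, -0.0732, 0.0582]
orientation: [-90.0, -0.0, -93.3]
contact_force: [0.2, 0.7, -0.5]
gripper_width: 0.0421
```

play_rows(rows=[[[0,0,0],[0,0,0],0.6],[[0,0,0],[0,0,0],1],[[0,0,0],[0,0,0],1],[[0,0,0],[0,0,0],1],[[0,0,0],[0,0,0],1]], newtons=30)

```text
clock: 18.15
position: [0.5473, -0.0731, 0.0595]
orientation: [-90.0, -0.0, -93.3]
contact_force: [3.3, -0.0, 2.9]
gripper_width: 0.0098
```

```bash
python3 - <<'E'
from plan import *
s=manip.state(); print(s["position"],s["orientation"],s["contact_force"],s["gripper_width"])
im=manip.grab_frame("side")[:,:,::-1]; cv2.imwrite("pics/s7.png",im); crop(im,220,110,340,220,6,"pics/s7c.png")
E
```

```text
[ 0.54727973 -0.07313662  0.05954193] [-8.99533646e+01 -9.56474388e-04 -9.33119623e+01] [ 3.33971637 -0.04778338  2.93714599] 0.009793924565429211
```

View pics/s7c.png

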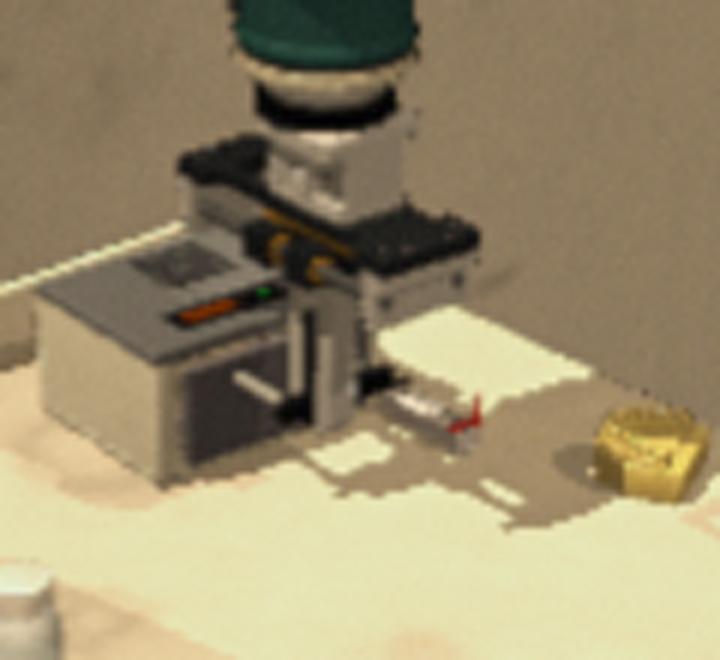

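play_rows(rows=[[[0,0,0],[0,0,-0.1],1],[[0,0,0],[0,0,-0.15],1],[[0,0,0],[0,0,-0.2],1],[[0,0,0],[0,0,-0.2],1],[[0,0,0],[0,0,-0.2],1]])

```text
clock: 18.82
position: [0.5215, -0.0713, 0.0595]
orientation: [-90.0, 0.0, -93.3]
contact_force: [5.4, 1.9, 4.2]
gripper_width: 0.0096
```

play_rows(rows=[[[0,0,0],[0,0,-0.2],1],[[0,0,0],[0,0,-0.2],1],[[0,0,0],[0,0,-0.2],1],[[0,0,0],[0,0,-0.15],1],[[0,0,0],[0,0,-0.1],1]])

```text
clock: 19.45
position: [0.4963, -0.0696, 0.0595]
orientation: [-89.9, 0.0, -93.3]
contact_force: [6.4, 3.8, 3.0]
gripper_width: 0.0099
```

```bash
python3 - <<'E'
from plan import *
s=manip.state(); print(s["position"],s["orientation"],s["contact_force"],s["gripper_width"])
im=manip.grab_frame("side")[:,:,::-1]; cv2.imwrite("pics/s8.png",im); crop(im,220,110,340,220,6,"pics/s8c.png");crop(im,260,160,310,200,14,"pics/s8z.png")
im=manip.grab_frame("top")[:,:,::-1]; cv2.imwrite("pics/t8.png",im); crop(im,250,85,390,235,4,"pics/t8c.png")
E
```

```text
[ 0.49625158 -0.0696241   0.05951975] [-8.99313543e+01  2.85123488e-02 -9.32806093e+01] [6.43276857 3.8220224  2.95909803] 0.009940151218595428
```

View pics/s8c.png

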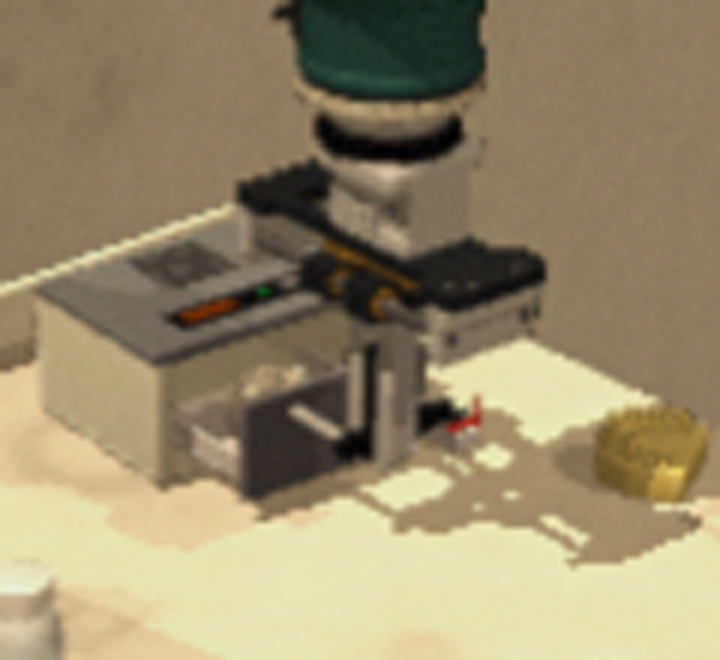

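View pics/s8z.png

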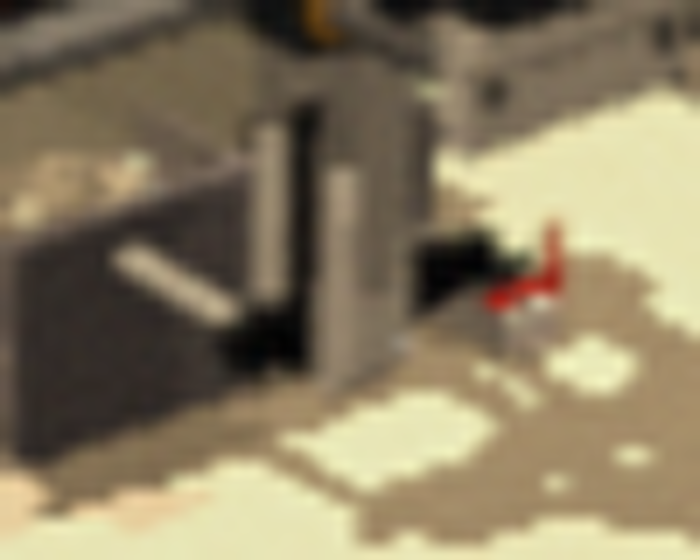

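View pics/t8c.png

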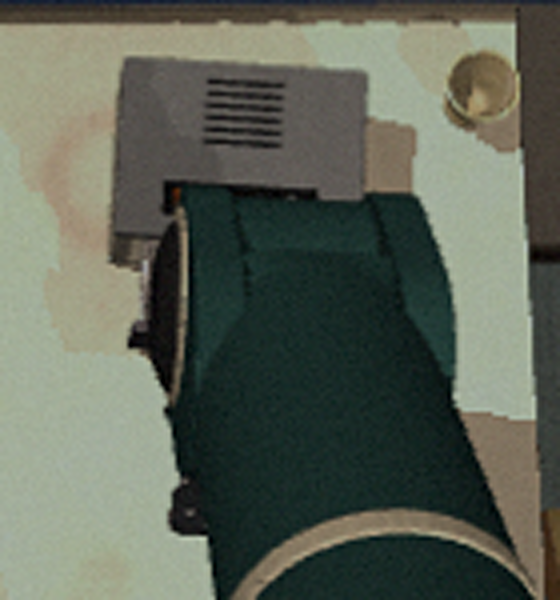

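```bash
python3 - <<'E'
from plan import *
Z=lambda x,y:(310+(x+.5)/14-.5,140+(y+.5)/14-.5)
Q=lambda x,y:(245+(x+.5)/13-.5,160+(y+.5)/13-.5)
W=lambda x,y:(260+(x+.5)/14-.5,160+(y+.5)/14-.5)
print("tab top: top",onz("top",*Z(458,503),.03),"side",onz("side",*Q(711,208),.03),onz("side",*W(554,222),.03))
print("side mark L,R",onz("side",*W(492,300),.014),onz("side",*W(545,286),.014))
print("top mark L,R",onz("top",*Z(340,514),.014),onz("top",*Z(440,514),.014))
b=np.radians(3.3); v=np.array([-np.cos(b),np.sin(b),0])
for d in (.0512,.057):
  P=np.array([.5912,-.1800,.02])+d*v
  u=proj("side",P)[0]; print(d,P,u,"in s8z",(u-[260,160]+.5)*14)
print("seen tip now",onz("side",*W(522,262),.02))
# red pixel stats
for n,f in(("top","top0"),("side","side0"),("side","s8")):
    im=cv2.imread(f"pics/{f}.png").astype(int); r=(im[:,:,2]-im[:,:,1]>60)&(im[:,:,1]<im[:,:,0]+40)
    ys,xs=np.nonzero(r); k=(xs>285)&(xs<350)&(ys>160)&(ys<200); print(f,[(x,y,*im[y,x,::-1]) for x,y in zip(xs[k],ys[k])])
E
```

```text
tab top: top [ 0.53282329 -0.17923551  0.03      ] side [ 0.53471391 -0.1831712   0.03      ] [ 0.53575936 -0.18361949  0.03      ]
side mark L,R [ 0.53797796 -0.16530964  0.014     ] [ 0.53462197 -0.18016842  0.014     ]
top mark L,R [ 0.53368111 -0.15971577  0.014     ] [ 0.53356272 -0.17910398  0.014     ]
0.0512 [ 0.5400849  -0.17705272  0.02      ] [296.75079537 178.13514611] in s8z [521.51113515 260.89204548]
0.057 [ 0.53429452 -0.17671885  0.02      ] [297.87567781 178.75664477] in s8z [537.25948939 269.59302684]
seen tip now [ 0.539323   -0.17663817  0.02      ]
top0 [(np.int64(334), np.int64(176), np.int64(128), np.int64(21), np.int64(12)), (np.int64(335), np.int64(176), np.int64(142), np.int64(10), np.int64(5)), (np.int64(336), np.int64(176), np.int64(139), np.int64(5), np.int64(3)), (np.int64(337), np.int64(176), np.int64(140), np.int64(7), np.int64(3)), (np.int64(338), np.int64(176), np.int64(138), np.int64(5), np.int64(2)), (np.int64(339), np.int64(176), np.int64(138), np.int64(11), np.int64(9)), (np.int64(340), np.int64(176), np.int64(126), np.int64(15), np.int64(11)), 
[... 1109 characters left out ...]
(60), np.int64(46))]
s8 [(np.int64(299), np.int64(177), np.int64(179), np.int64(112), np.int64(79)), (np.int64(299), np.int64(178), np.int64(174), np.int64(97), np.int64(69)), (np.int64(299), np.int64(179), np.int64(153), np.int64(54), np.int64(38)), (np.int64(296), np.int64(180), np.int64(118), np.int64(39), np.int64(31)), (np.int64(297), np.int64(180), np.int64(167), np.int64(48), np.int64(34)), (np.int64(298), np.int64(180), np.int64(172), np.int64(58), np.int64(44)), (np.int64(299), np.int64(180), np.int64(157), np.int64(55), np.int64(38)), (np.int64(295), np.int64(181), np.int64(160), np.int64(37), np.int64(26)), (np.int64(296), np.int64(181), np.int64(160), np.int64(65), np.int64(51))]
```

```bash
python3 - <<'E'
from plan import *
for f in("top0","t1"):
    im=cv2.imread(f"pics/{f}.png").astype(float)
    print(f)
    for c in range(334,344):
        col=im[:,c]; r=np.clip(col[:,2]-col[:,1],0,None)[170:183]; r=np.clip(r-15,0,None); ys=np.arange(170,183)
        g=col[150:161].sum(1)/3; print(c,"mark",round((r*ys).sum()/r.sum(),2), r.round(0).astype(int), "ptr",g.round(0).astype(int))
E
```

```text
top0
334 mark 176.15 [ 0  0  0  0  0  1 92 18  0  0  0  0  0] ptr [55 54 53 33 20  9 57 59 55 69 87]
335 mark 176.05 [  0   0   0   0   0  15 117  22   0   0   0   0   0] ptr [ 51  51  67  51  38   0  61  61  59 114 112]
336 mark 176.21 [  0   0   0   0   0   0 119  32   0   0   0   0   0] ptr [ 58  61  88  77  55   1  93  83  92 128 143]
337 mark 176.24 [  0   0   0   0   0   0 118  38   0   0   0   0   0] ptr [ 71  87  95  75  51   0  93  64  88  82 146]
338 mark 176.36 [  0   0   0   0   0   0 118  60   0   0   1   0   0] ptr [ 89  85  89  76  55   9  80  49  84  60 143]
339 mark 176.37 [  0   0   0   0   0   0 112  67   0   0   0   0   0] ptr [ 85  89  88  79  63  10  61  64  88  76 138]
340 mark 176.41 [ 0  0  0  0  0  0 96 68  0  0  0  0  0] ptr [ 86  83  86  87  82  14  56  87  83  94 114]
341 mark 176.27 [ 0  2  0  0  0 14 68 43  9  0  0  0  0] ptr [90 91 88 87 92 43 74 89 87 95 89]
342 mark 175.55 [ 0  0  0  0  0 44 53  0  0  0  0  0  0] ptr [92 87 91 91 93 82 87 92 93 90 91]
343 mark 175.45 [0 0 0 0 0 6 5 0 0 0 0 0 0] ptr [91 97 95 93 90 91 94 94 90 86 92]
t1
334 mark 176.1
[... 421 characters left out ...]
 83  63   2 106  71 100  96 158]
338 mark 176.34 [  0   0   0   0   0   0 126  66   0   0   0   0   0] ptr [101  97 105  86  61   5  85  54  98  70 157]
339 mark 176.39 [  0   0   0   0   0   0 125  79   0   0   0   0   0] ptr [ 94  98  97  89  69   4  71  74  96  95 154]
340 mark 176.43 [  0   0   0   0   0   0 108  81   0   0   0   0   0] ptr [ 98  97  94  99  92   9  63  97  92 106 128]
341 mark 176.25 [ 0  0  3  0  0 17 82 49 10  0  0  0  0] ptr [ 99  99  99 100 102  47  86 100  97  96 101]
342 mark 175.48 [ 0  1  0  0  0 55 59  0  0  0  0  0  0] ptr [100 103  99 100 103  87 101 101 102 101 100]
343 mark 175.44 [0 0 0 0 0 9 7 0 0 0 0 0 0] ptr [104 102 105 101 103 102 101  99 101 100  97]
```

play_rows(rows=[[[0,0,0],[0,0,-0.07],1],[[0,0,0],[0,0,-0.08],1],[[0,0,0],[0,0,-0.06],1],[[0,0,0],[0,0,0],1],[[0,0,0],[0,0,0],1]])

```text
clock: 20.18
position: [0.4901, -0.0692, 0.0595]
orientation: [-89.9, 0.0, -93.3]
contact_force: [6.3, 3.7, 3.2]
gripper_width: 0.0097
```

```bash
python3 - <<'E'
from plan import *
s=manip.state(); print(s["position"],s["orientation"],s["contact_force"],s["gripper_width"])
im=np.mean([manip.grab_frame("side")[:,:,::-1].astype(float) for i in range(4)],0).astype('uint8'); cv2.imwrite("pics/s9.png",im); crop(im,280,165,310,190,24,"pics/s9z.png")
print((proj("side",[[.5335,-.172,.0175]])))
E
```

```text
[ 0.49009649 -0.06921637  0.05949723] [-8.99374990e+01  3.12428519e-02 -9.32772065e+01] [6.34151634 3.72929819 3.18856294] 0.00970940513944687
[[297.03239516 179.9125365 ]]
```

View pics/s9z.png

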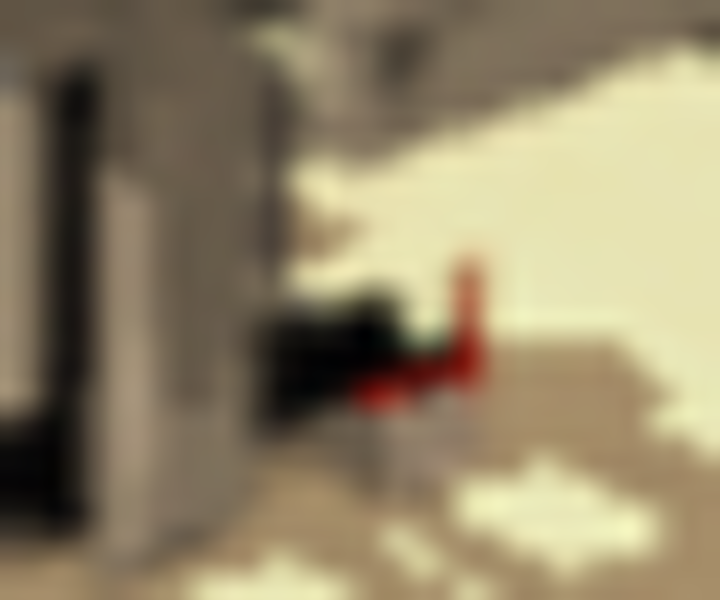

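```bash
python3 - <<'E'
from plan import *
F={k:cv2.imread(f"pics/{k}.png",0).astype(np.float32) for k in("side0","s1","s5","s6","s7")}
x0,y0,x1,y1=258,170,270,181
def err(A,B,dx,dy):
    M=np.float32([[1,0,dx],[0,1,dy]]); W=cv2.warpAffine(B,M,(512,384),flags=cv2.INTER_CUBIC|cv2.WARP_INVERSE_MAP)
    a=A[y0:y1,x0:x1].ravel();b=W[y0:y1,x0:x1].ravel(); G=np.stack([b,np.ones_like(b)],1); r=np.linalg.lstsq(G,a,rcond=None); return ((G@r[0]-a)**2).mean()
# per-mm motion of the handle in pixels
P=np.array([.5488,-.0423,.06]); b=np.radians(3.3); v=np.array([-np.cos(b),np.sin(b),0])
g=(proj("side",P+.002*v)-proj("side",P))[0]/2; print(g)
for ref in("side0","s1","s5"):
  for k in F:
    if k==ref: continue
    ds=np.arange(-4,4.01,.25); e=[err(F[ref],F[k],*(g*d)) for d in ds]; i=int(np.argmin(e)); print(ref,k,ds[i],round(e[i],1),round(e[16],1))
E
```

```text
[0.19132417 0.11333264]
side0 s1 0.0 14.9 14.9
side0 s5 0.0 2.9 2.9
side0 s6 0.0 6.2 6.2
side0 s7 1.0 330.1 345.0
s1 side0 0.0 15.8 15.8
s1 s5 0.0 14.0 14.0
s1 s6 0.0 17.7 17.7
s1 s7 1.0 375.0 386.4
s5 side0 0.0 3.2 3.2
s5 s1 0.0 14.3 14.3
s5 s6 0.0 7.3 7.3
s5 s7 1.25 361.9 378.6
```

```bash
python3 - <<'E'
from plan import *
F={k:cv2.imread(f"pics/{k}.png",0).astype(np.float32) for k in("side0","s5","s6","s7","s8","s9")}
P=np.array([.5488,-.0423,.06]); b=np.radians(3.3); v=np.array([-np.cos(b),np.sin(b),0])
pr=lambda d:(proj("side",P+d*.001*v)-proj("side",P))[0]
def err(A,B,sh,box):
    x0,y0,x1,y1=box
    M=np.float32([[1,0,sh[0]],[0,1,sh[1]]]); W=cv2.warpAffine(B,M,(512,384),flags=cv2.INTER_CUBIC|cv2.WARP_INVERSE_MAP)
    a=A[y0:y1,x0:x1].ravel();b=W[y0:y1,x0:x1].ravel(); G=np.stack([b,np.ones_like(b)],1); r=np.linalg.lstsq(G,a,rcond=None); return ((G@r[0]-a)**2).mean()
for box in((256,169,266,177),(257,170,267,179),(256,169,265,180),(254,168,264,175)):
  for k,R in(("s6",(-4,4)),("s7",(-4,4)),("s8",(45,60)),("s9",(50,66))):
    ds=np.arange(R[0],R[1]+.01,.25); e=[err(F["side0"],F[k],pr(d),box) for d in ds]; i=int(np.argmin(e)); print(box,k,ds[i],round(e[i],1))
im=F["s7"]; crop(im,248,162,278,186,20,"pics/q.png")
E
```

```text
(256, 169, 266, 177) s6 0.0 15.2
(256, 169, 266, 177) s7 1.0 25.8
(256, 169, 266, 177) s8 49.5 45.4
(256, 169, 266, 177) s9 55.25 41.0
(257, 170, 267, 179) s6 0.0 7.7
(257, 170, 267, 179) s7 1.25 27.5
(257, 170, 267, 179) s8 51.5 55.5
(257, 170, 267, 179) s9 56.5 49.4
(256, 169, 265, 180) s6 0.0 12.7
(256, 169, 265, 180) s7 1.0 18.6
(256, 169, 265, 180) s8 49.5 28.0
(256, 169, 265, 180) s9 55.25 29.3
(254, 168, 264, 175) s6 -0.25 21.2
(254, 168, 264, 175) s7 1.0 32.7
(254, 168, 264, 175) s8 50.25 131.2
(254, 168, 264, 175) s9 56.5 194.7[ WARN:0@1.627] global loadsave.cpp:1063 imwrite_ Unsupported depth image for selected encoder is fallbacked to CV_8U.
```

View pics/q.png

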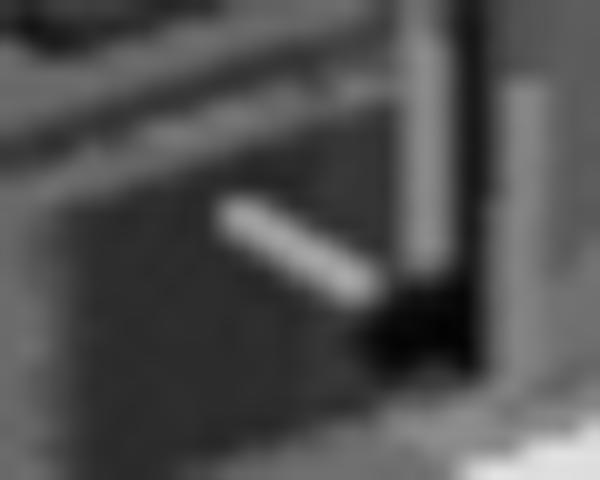

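```bash
python3 - <<'E'
from plan import *
im=cv2.imread("pics/s9.png"); crop(im,180,100,380,250,4,"pics/s9c.png")
s=manip.state(); print(s["clock"],s["position"],s["contact_force"],s["gripper_width"])
E
```

```text
20.375 [ 0.49011238 -0.06921675  0.0595019 ] [6.10346494 3.26617425 3.63902324] 0.00978407744181145
```

View pics/s9c.png

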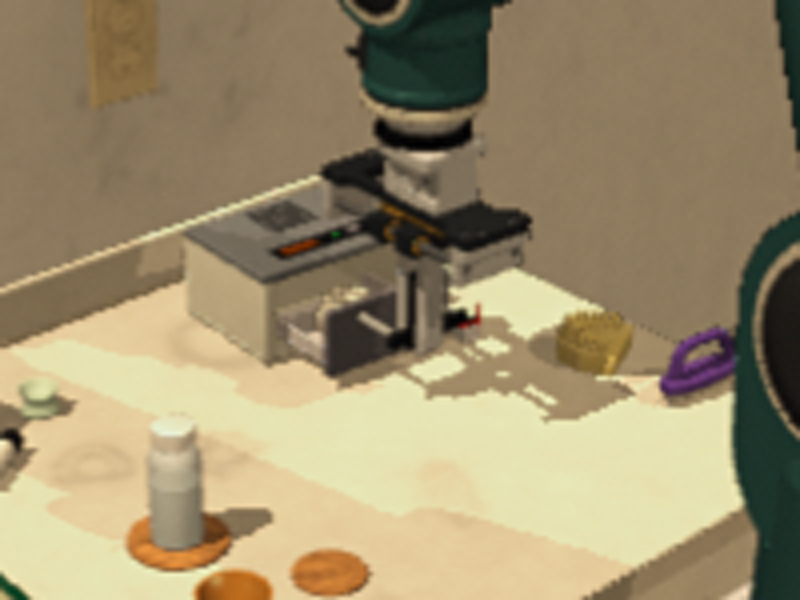

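```bash
python3 - <<'E'
from station import manip
print(manip.finish_job()); s=manip.state(); print(s["clock"],s["position"],s["contact_force"],s["gripper_width"])
E
```

```text
the job is handed in; nothing more can be done
None
the job is handed in; nothing more can be done
```

The bottle stands upright on the 76 mm cork pad, released. The tray is pulled out to about the red mark, and the hand still holds the handle against the spring. The job was handed in at about 20.4 s; no verdict was reported.

**Bottle:** after I let go, pictures from both cameras showed it upright with its base inside the pad's edge.

**Tray:** just before hand-in the grip was closed on the 10 mm bar at 30 N, with about 6 N of spring force on the hand. The hand had pulled 57 mm. One image match suggested closing the fingers had already moved the tray about 1 mm, which would make it about 58 mm.

**Pointer and mark:** my estimates of the distance the tray needed to move disagree a little.
- The first top-camera picture gives 57.5 to 58.5 mm, depending on the pointer's height. I took that as 17.8 mm from the two cameras.
- Matching side pictures of the handle put the tray at only 55 to 56.5 mm. I trusted these less, because the view and lighting change as the tray moves.
- The arm hid the pointer from the top camera during the pull. In the last side picture the pointer tip lies over the red mark, but that check is only good to 1 to 2 mm.

**Bystanders:** the last side picture shows the yellow cast and the brush where they started. The cup is partly out of that frame, but it looked unmoved in the pictures taken after the bottle was placed.

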